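Sort culture ware into its carriers for the pass box

ROBOT

A 7-joint arm with a two-finger parallel gripper is mounted at the origin on the work surface. World frame = base frame: x ahead of the robot, y to its left, z up, the work surface at z = 0. Lengths are in m, angles in rad, forces in N, time in s.
With the tool pointing down it reaches from about 0.425 to 0.925 m from the base axis. Payload 6.8 kg.
Tool frame: the origin (TCP) lies on the centre line of the jaws, within the pads' length; the fingertips stand 17 mm ahead of it and the grasp point (between the pads) lies 2 mm behind it (ctrl.tcp_to_tips is the distance from the TCP to the fingertips, in m); z points along the fingers, y is the direction in which the jaws open and shut (so a half turn about z gives the same grasp; the last joint's range is limited). The gripper opens to 85 mm and grips with 20 to 120 N. Pads are 22 mm wide; open, the fingers measure 114 mm over their backs; the gripper's body (76 mm by 85 mm) begins 54 mm behind the grasp point. The pads swing forward as they close: fully open they stand 13 mm farther back than shut.
Start: joints at [-1.414, 0.477, 0.022, 1.555, -0.011, 1.109, -0.083], TCP at [0.177, 0.651, 0.211] pointing down, gripper open.
Joint ranges: [-2.96, 2.96], [-0.34, 2.1], [-1.41, 1.46], [0.24, 2.44], [-1.37, 4.51], [0.17, 1.92], [-2.96, 2.96]. Speed limits (rad/s): [2.39, 2.39, 3.14, 3.14, 3.14, 3.14, 3.14].

INTERFACE

Orientations are given as [roll, pitch, yaw] about the fixed x, y, z axes, in that order (R = Rz(yaw) Ry(pitch) Rx(roll)).
In Python, from bench import ctrl gives the robot as it stands.
- The arm moves only by the tool send_rows, never from a script. Its argument "deltas" is a list of rows, each an object with "rotation": the turn, a rotation vector about the tool's x, y, z in degrees, a list of three; "xyz": the shift along the tool's x, y, z in mm, a list of three; "hand": the opening, from 0 (shut) to 1 (fully open). A call has 1 to 8 rows; each row is the pose to reach, as a shift and turn from the pose commanded when the call began, along the tool's axes at that moment; what a row does not reach only later rows make up. A row lasts 1/8 s, in which the tool goes at most 62.5 mm and 10.7 degrees, less where a joint would pass 70% of its speed; a pose out of reach is approached as far as the arm can. A call with a gripper value outside its range is refused whole. The fingers move at their own pace and stop on an object; "squeeze" is the grip in N (left out, the last holds). Time passes only in rows, so rows that repeat a pose let the fingers close. It gives the time, the measured TCP pose, the force and the opening at its end, in the units of the state.
- ctrl.observe(): the state, without advancing time (a new reading comes with each control period).
- ctrl.camera(name): name is "scene" or "side" or "wrist"; returns a dict with "frame" (384x512x3 uint8, red, green, blue), "z_map" (384x512 float32, m along the optical axis (not along the pixel's ray), 0 where there is no reading), "fovy" (degrees; the focal length in pixels is half the picture's height over the tangent of half this angle, whatever the lens; pixels are square), "cx", "cy" (the principal point, pixels), "eye" and "attitude" of the camera in the world. Camera axes: x right, y up, looking along -z (the intrinsics and any distortion apply to the point x, -y, -z); pixel columns grow to the right and rows downward; lengths in m; the calibration is good to about 2 mm. A picture is of the moment at which its call begins.
- ctrl.finish_job(): hands the job in, once; it reports no verdict.
The state is a dict: "time": time; "joint_positions": joint angles; "qd": joint speeds; "joint_efforts": joint torques, N m; "eef_pos": TCP position; "tool_rot": TCP orientation; "ft_force": force on the tool from outside, world axes, zero at the start; "ft_torque": the same for the moment, N m; "grip_width": finger opening in m.
Only numpy, scipy, OpenCV 4.12 (cv2) and the standard library are available. Lean on these libraries where they do the work, as an engineer would, in place of code of your own. Each camera call takes 0.05 s, during which the arm holds its last target.

TASK

Sort the five loose vessels into their carriers, ready for the pass box: lay one flask flat in each lane of the flask tray, set the large and the small dish each in the round recess made for its size in the dish carrier, and stand the square bottle in its stand. Keep every vessel upright and set it down rather than dropping it, so that all sit flat on the carrier floors at the end. Leave the tally counter and the cover-glass box where they are.

Things in the scene. Friction and masses are not known exactly. Their poses are not given: they have to be found in the camera images.
- flask_a: one of two like culture flasks, clear, white screw cap, lying flat: 92 mm long with cap, 43 wide, 25 high, 35 g. Origin: underside, mid-length, mid-width; x along the flask to the cap, z up. Body with parallel 43 mm sides from x = -46 to +10 mm, narrower shoulder to +24, 23 mm cap to +46. Balances at x = -12 mm: grip there across y.
- flask_b: one of two like culture flasks, clear, white screw cap, lying flat: 92 mm long with cap, 43 wide, 25 high, 35 g. Origin: underside, mid-length, mid-width; x along the flask to the cap, z up. Body with parallel 43 mm sides from x = -46 to +10 mm, narrower shoulder to +24, 23 mm cap to +46. Balances at x = -12 mm: grip there across y.
- dish_large: the larger round culture dish, clear, with its lid on: 60 mm across, 16 mm high, about 25 g. Origin: centre of the underside, z up. Grip it across its diameter in any direction.
- dish_small: the smaller round culture dish, clear, with its lid on: 40 mm across, 13 mm high, about 25 g. Origin: centre of the underside, z up. Grip it across its diameter in any direction.
- bottle: clear square medium bottle, standing, with a round white cap: body 42 x 42 mm and 48 mm high, 76 mm high over the 30 mm cap (cap from 58 to 76 mm), about 60 g. Origin: centre of the underside; x and y square to its flat sides, z up.
- flask_tray: low aluminium tray, fixed, 116 x 142 mm, with two lanes and a ridge between. Origin: centre of the underside. Lanes run along x, centred at y = +38 and -38 mm, each 108 mm long, 58 wide inside; floor 3 mm above the origin, walls and ridge rise to 10 mm. A flask lies along a lane, cap to either end.
- dish_carrier: flat aluminium plate, 96 x 180 x 9 mm, with two round recesses; fixed to the bench. Origin: centre of the underside. The large recess, 74 mm wide, is centred at y = +42 mm and the small one, 54 mm wide, at y = -46 mm, both at x = 0; their floors are 4 mm above the origin and the plate's top is at 9 mm.
- bottle_stand: square aluminium stand with an upright rim, 66 x 66 mm outside, 58 x 58 mm inside; fixed to the bench. Origin: centre of the underside; x and y square to its walls. The floor is 3 mm and the rim 20 mm above the origin.
- counter: bystander: a round steel hand tally counter lying on the bench, 38 mm across, 22 mm high. Origin: centre of the underside. To be left where it is.
- glass_box: bystander: a small square box of cover glasses, 29 x 29 mm, 21 mm high, dark with a pale lid. Origin: centre of the underside. To be left where it is.
Things that resemble listed ones, but are neither listed nor needed, are in the scene too. Leave any blue or orange look-alike of the bottle alone.

How it is judged:
By the outcome, as a careful person would: the job done as asked, in the order asked, and still so for the second after the job is handed in, with the robot touching nothing.
It also fails if it takes over 122 s, if anything falls off the work surface, if the arm or the gripper's body presses on something with over 40 N, if the wrist force passes 120 N, or if a joint passes its speed limit or range.

## Working session

There is one attempt and no reset: what is moved stays moved. The work goes in short steps, Python scripts to look and compute and a tool call to move; the robot and the scene stay as the last step left them, time stands still between calls to the robot, and variables do not carry over. Pictures are saved under pics/ and viewed, and the job is handed in when it is done.

Besides the shell and the picture viewer there is one more tool, called after "Call:" as name(argument=value, ...) on one line, values as JSON. send_rows: Moves the arm, as the interface text tells. Its arguments: {"type":"object","properties":{"deltas":{"type":"array","items":{"type":"object","properties":{"rotation":{"type":"array","items":{"type":"number"}},"xyz":{"type":"array","items":{"type":"number"}},"hand":{"type":"number"}}}},"squeeze":{"type":"number"}},"required":["deltas"]}

```bash
ls -la; mkdir -p pics
cat > h.py <<'E'
import numpy as np, cv2
from bench import ctrl
def save(name, cam=None):
    c=ctrl.camera(name); return c
E
python3 - <<'E'
import numpy as np, cv2, pickle
from bench import ctrl
print(ctrl.observe())
for n in ["scene","side","wrist"]:
    c=ctrl.camera(n)
    print(n,{k:(v if k not in("frame","z_map") else v.shape) for k,v in c.items()})
    cv2.imwrite(f"pics/{n}0.png",c["frame"][:,:,::-1])
    pickle.dump(c,open(f"{n}0.pkl","wb"))
E
```

```text
total 12
drwxr-xr-x  3 agent agent 4096 Dec  5 18:12 .
drwxr-xr-x 23 root  root  4096 Dec  5 18:12 ..
drwxr-xr-x  2 agent agent 4096 Dec  5 18:12 pics
{'time': 0.0, 'joint_positions': array([-1.41408972,  0.47780048,  0.02232666,  1.55647273, -0.01147084,
        1.10927372, -0.08308883]), 'qd': array([ 9.69799267e-05, -1.47193858e-03, -6.06855622e-04,  6.36606100e-05,
        7.16555112e-04,  2.38701079e-03, -8.21256315e-04]), 'joint_efforts': array([ 3.33486760e-04, -5.96466100e+01,  1.60843939e+00, -2.81184608e+01,
        1.24968082e-02,  9.78285796e-03, -5.21581626e-06]), 'eef_pos': array([0.17651558, 0.65085647, 0.21011626]), 'tool_rot': array([-3.13977315e+00,  1.55955976e-04,  2.87684336e+00]), 'ft_force': array([ 0.12711075,  1.46001786, -0.53090401]), 'ft_torque': array([ 0.01454586,  0.00817496, -0.03980765]), 'grip_width': 0.0853781078824848}
scene {'frame': (384, 512, 3), 'z_map': (384, 512), 'fovy': 43.52936597504325, 'cx': 256.50523284593316, 'cy': 192.47584642141422, 'eye': array([ 1.02077755, -0.45592036,  1.07352904]), 'attitude': array([0.59132425, 0.01027935, 0.81058762])}
side {'frame': (384, 512, 3), 'z_map': (384, 512), 'fovy': 57.318793314181576, 'cx': 253.82275615089415, 'cy': 191.9275547874052, 'eye': array([0.37726829, 0.55906059, 0.64470666]), 'attitude': array([ 0.77583588, -0.00587718, -2.91819193])}
wrist {'frame': (384, 512, 3), 'z_map': (384, 512), 'fovy': 62.61509631613301, 'cx': 256.51031145029094, 'cy': 194.33856994796096, 'eye': array([0.10734582, 0.66989718, 0.37365476]), 'attitude': array([-0.28739339,  0.00235861,  1.30714746])}
```

View pics/scene0.png

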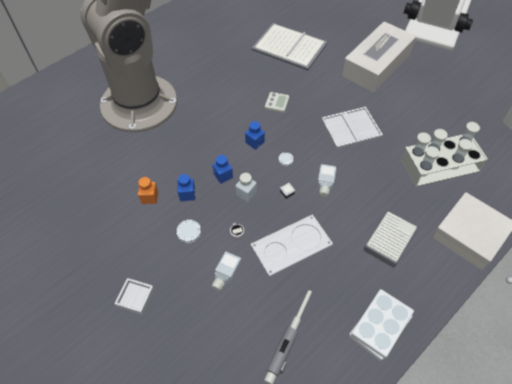

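View pics/side0.png

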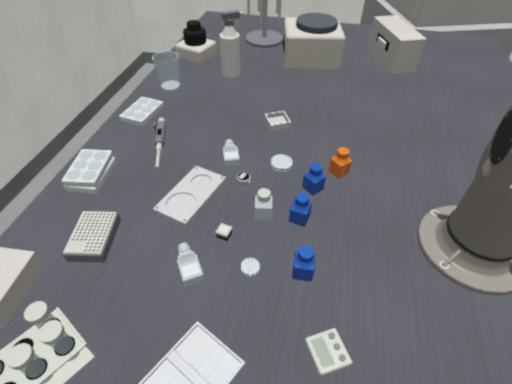

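View pics/wrist0.png

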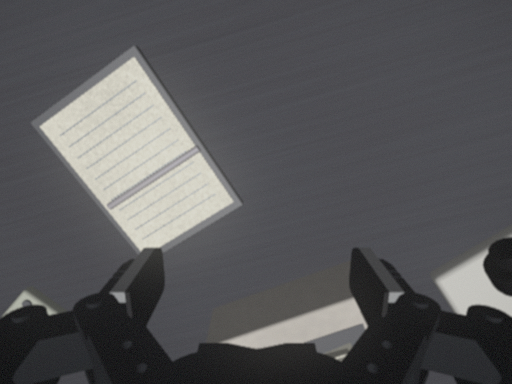

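```bash
cat > h.py <<'E'
import numpy as np, cv2, pickle
from scipy.spatial.transform import Rotation as Rn
def K(c):
    h=c["frame"].shape[0]; f=h/2/np.tan(np.radians(c["fovy"])/2)
    return f,c["cx"],c["cy"]
def R(c): return Rn.from_euler("xyz",c["attitude"]).as_matrix()
def cloud(c):
    f,cx,cy=K(c); z=c["z_map"]; v,u=np.mgrid[:z.shape[0],:z.shape[1]]
    P=np.stack([(u-cx)/f*z,-(v-cy)/f*z,-z],-1)
    W=P@R(c).T+c["eye"]; W[z==0]=np.nan
    return W
def proj(c,X):
    f,cx,cy=K(c); p=(np.asarray(X,float)-c["eye"])@R(c)
    return np.stack([cx+f*p[...,0]/-p[...,2], cy-f*p[...,1]/-p[...,2]],-1)
def ortho(c,x0,x1,y0,y1,z=0,s=0.002):
    # top-down image; rows: x decreasing downward (x up), cols: y decreasing to right
    xs=np.arange(x1,x0,-s); ys=np.arange(y1,y0,-s)
    X=np.stack(np.meshgrid(xs,ys,indexing="ij")+[np.full((len(xs),len(ys)),z)],-1) if False else np.stack([*np.meshgrid(xs,ys,indexing="ij"),np.full((len(xs),len(ys)),float(z))],-1)
    uv=proj(c,X).astype(np.float32)
    return cv2.remap(c["frame"],uv[...,0],uv[...,1],cv2.INTER_CUBIC)
E
python3 - <<'E'
from h import *
for n in ["scene","side","wrist"]:
    c=pickle.load(open(f"{n}0.pkl","rb"))
    W=cloud(c)
    print(n,(c["z_map"]==0).mean())
    for v in range(20,384,60):
        print(" ".join("(%.2f,%.2f,%.3f)"%tuple(W[v,u]) for u in range(20,512,80)))
E
```

```text
scene 0.003916422526041667
(-0.82,-0.02,-0.125) (0.02,-0.04,0.332) (-0.23,0.34,0.005) (-0.04,0.55,-0.006) (0.16,0.75,-0.001) (0.38,0.91,0.030) (0.55,1.16,-0.004)
(-0.83,-0.13,-0.370) (-0.18,-0.03,-0.005) (0.01,0.15,0.002) (0.18,0.34,-0.002) (0.36,0.52,-0.000) (nan,nan,nan) (0.72,0.88,0.000)
(-0.12,-0.34,0.000) (0.04,-0.17,0.001) (0.20,-0.00,0.002) (0.38,0.15,0.032) (0.53,0.33,0.001) (0.72,0.40,0.113) (0.85,0.66,-0.000)
(0.07,-0.44,0.000) (0.22,-0.28,-0.002) (0.37,-0.13,0.008) (0.51,0.02,-0.001) (0.66,0.17,0.002) (0.81,0.33,-0.003) (0.96,0.48,-0.001)
(0.23,-0.53,0.003) (0.37,-0.38,0.000) (0.51,-0.24,0.001) (0.64,-0.10,0.009) (0.78,0.04,0.004) (0.91,0.18,-0.001) (1.05,0.33,-0.007)
(0.37,-0.60,-0.003) (0.50,-0.47,-0.002) (0.62,-0.33,-0.002) (0.75,-0.20,0.000) (0.88,-0.07,-0.003) (1.00,0.06,-0.001) (1.20,0.64,-0.754)
(0.49,-0.66,0.001) (0.61,-0.54,0.001) (0.73,-0.42,-0.003) (0.84,-0.29,-0.003) (0.96,-0.17,-0.005) (1.12,0.24,-0.749) (1.32,0.45,-0.753)
side 0.004099527994791667
(1.96,-1.02,-0.030) (1.95,-1.66,-0.252) (1.57,-2.11,-0.373) (0.69,-0.93,0.106) (0.36,-2.10,-0.267) (-0.00,-1.31,0
[... 1046 characters left out ...]
.68,0.002) (0.11,0.76,-0.001) (0.13,0.85,0.002) (0.16,0.94,-0.001)
(0.08,0.39,0.001) (0.10,0.49,0.014) (0.13,0.57,0.013) (0.15,0.66,0.001) (0.18,0.75,-0.000) (0.20,0.84,0.001) (0.22,0.93,0.000)
(0.14,0.35,-0.000) (0.17,0.46,0.013) (0.19,0.55,0.014) (0.22,0.64,0.003) (0.25,0.74,0.001) (0.27,0.83,0.000) (0.30,0.93,-0.001)
(0.22,0.32,0.001) (0.25,0.42,0.001) (0.27,0.52,0.001) (0.30,0.62,0.000) (0.33,0.72,0.000) (0.36,0.82,-0.000) (0.33,0.88,0.071)
(0.15,0.59,0.298) (0.15,0.61,0.297) (0.36,0.49,0.001) (0.35,0.61,0.059) (0.36,0.70,0.076) (0.18,0.70,0.297) (0.18,0.72,0.297)
(0.16,0.58,0.302) (0.16,0.62,0.313) (0.15,0.64,0.324) (0.17,0.65,0.316) (0.16,0.67,0.324) (0.20,0.70,0.299) (0.20,0.72,0.300)
```

Run:
```python
from h import *
for n in ["scene","side"]:
    c=pickle.load(open(f"{n}0.pkl","rb"))
    o=ortho(c,0.15,0.95,-0.5,0.5,0.0,0.00125)
    o=o[:,:,::-1].copy()
    for i,x in enumerate(np.arange(0.9,0.15,-0.1)):
        r=int((0.95-x)/0.00125); cv2.line(o,(0,r),(800,r),(0,255,255) if False else (90,90,0),1); cv2.putText(o,"x%.1f"%x,(2,r-2),0,.4,(0,255,255),1)
    for y in np.arange(0.4,-0.5,-0.1):
        q=int((0.5-y)/0.00125); cv2.line(o,(q,0),(q,640),(90,90,0),1); cv2.putText(o,"y%.1f"%y,(q+2,10),0,.4,(0,255,255),1)
    print(o.shape)
    cv2.imwrite(f"pics/ortho_{n}0.png",o[:600])
```

```text
(640, 800, 3)
(640, 800, 3)
```

View pics/ortho_scene0.png

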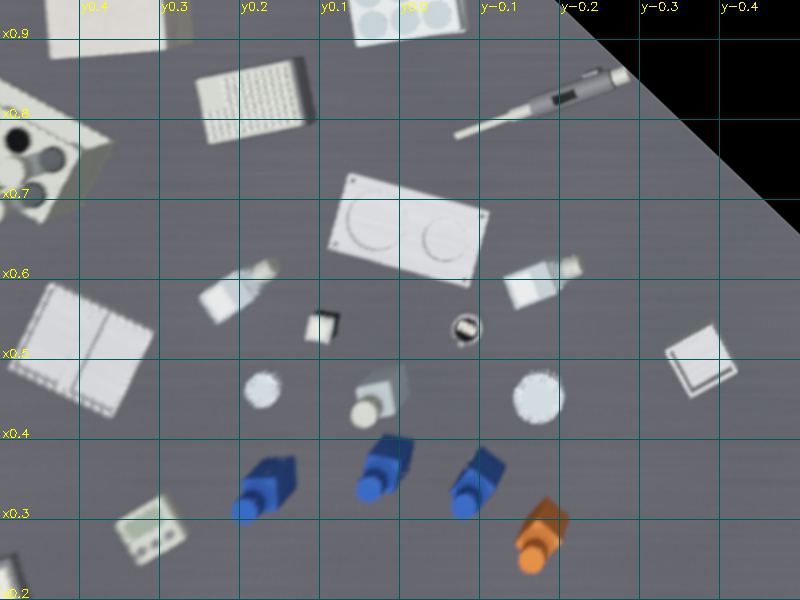

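View pics/ortho_side0.png

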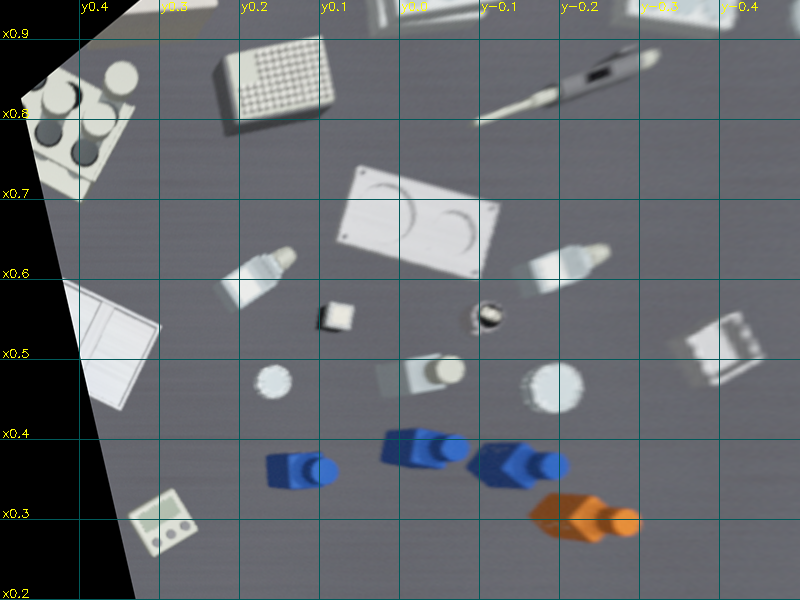

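```bash
python3 - <<'E'
from h import *
cs={n:pickle.load(open(f"{n}0.pkl","rb")) for n in ["scene","side"]}
cl={n:cloud(c) for n,c in cs.items()}
obj={"flaskL":(0.60,0.19,.025,.07),"flaskR":(0.605,-0.175,.025,.07),"dL":(0.455,-0.18,.016,.05),"dS":(0.465,0.165,.013,.05),"bot":(0.47,0.0,.076,.08),
"tray":(0.52,0.4,.010,.1),"car":(0.655,-0.015,.009,.11),"stand":(0.5,-0.385,.02,.06),"cnt":(0.54,-0.09,.022,.05),"gb":(0.54,0.1,.021,.05)}
for k,(x,y,h,r) in obj.items():
    ims=[]
    for n,c in cs.items():
        W=cl[n].reshape(-1,3); m=(abs(W[:,0]-x)<r)&(abs(W[:,1]-y)<r)
        m2=m&(W[:,2]>0.005)&(W[:,2]<.12)
        P=W[m2]
        print(k,n,m.sum(),m2.sum(),"mean",P.mean(0).round(4) if len(P) else None,"zmax pct",np.percentile(P[:,2],[50,90,98]).round(4) if len(P) else None)
        o=ortho(c,x-r,x+r,y-r,y+r,h,2*r/400)
        ims.append(o[:400,:400,::-1])
    cv2.imwrite(f"pics/o_{k}.png",np.hstack(ims))
E
python3 - <<'E'
import cv2,numpy as np
def row(ks): return np.hstack([cv2.resize(cv2.imread(f"pics/o_{k}.png"),(400,200)) for k in ks])
cv2.imwrite("pics/m1.png",np.vstack([row(["flaskL","flaskR"]),row(["dL","dS"]),row(["bot","stand"])]))
cv2.imwrite("pics/m2.png",np.vstack([row(["tray","car"]),row(["cnt","gb"])]))
E
```

```text
flaskL scene 2154 430 mean [0.5982 0.1876 0.0224] zmax pct [0.0232 0.0266 0.0282]
flaskL side 3767 758 mean [0.5942 0.1975 0.0224] zmax pct [0.0236 0.0254 0.0262]
flaskR scene 3072 658 mean [ 0.6107 -0.1792  0.0218] zmax pct [0.0234 0.0265 0.0282]
flaskR side 1501 351 mean [ 0.6078 -0.17    0.0215] zmax pct [0.0238 0.0256 0.0267]
dL scene 1341 431 mean [ 0.4631 -0.1779  0.0146] zmax pct [0.0149 0.0177 0.0196]
dL side 843 302 mean [ 0.4642 -0.1736  0.0143] zmax pct [0.0152 0.0167 0.0175]
dS scene 1001 151 mean [0.4691 0.1651 0.0115] zmax pct [0.0116 0.0148 0.0161]
dS side 1929 275 mean [0.4717 0.1665 0.0117] zmax pct [0.012  0.0134 0.0144]
bot scene 3162 750 mean [0.4538 0.0023 0.0428] zmax pct [0.0446 0.0743 0.0776]
bot side 3262 821 mean [0.4539 0.016  0.0446] zmax pct [0.0462 0.0752 0.0764]
tray scene 3454 548 mean [0.5189 0.3902 0.0081] zmax pct [0.0076 0.0113 0.0134]
tray side 6800 1000 mean [0.527  0.371  0.0086] zmax pct [0.0087 0.0101 0.011 ]
car scene 6929 1905 mean [ 0.6543 -0.0224  0.0091] zmax pct [0.0083 0.0124 0.0211]
car side 5351 1497 mean [ 0.6566 -0.0157  0.0093] zmax pct [0.0084 0.0125 0.021 ]
stand scene 2465 430 mean [ 0.5088 -0.378   0.014 ] zmax pct [0.0156 0.0204 0.0223]
stand side 816 243 mean [ 0.5116 -0.3766  0.014 ] zmax pct [0.0144 0.0199 0.0212]
cnt scene 1337 194 mean [ 0.5492 -0.0916  0.0178] zmax pct [0.019  0.0223 0.024 ]
cnt side 927 167 mean [ 0.5488 -0.0852  0.017 ] zmax pct [0.019  0.021  0.0221]
gb scene 1130 142 mean [0.5499 0.0886 0.0176] zmax pct [0.019  0.022  0.0241]
gb side 1561 190 mean [0.5502 0.0931 0.0179] zmax pct [0.0198 0.0215 0.0224]
```

View pics/m1.png

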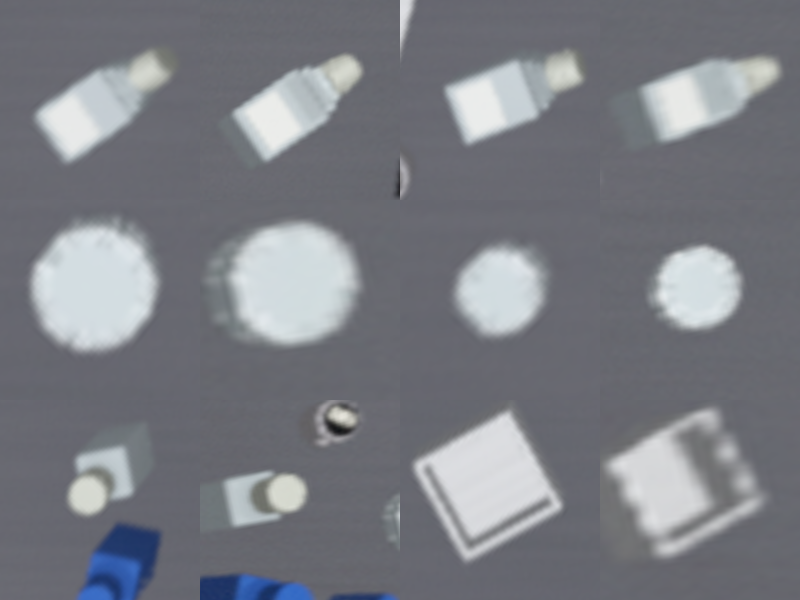

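View pics/m2.png

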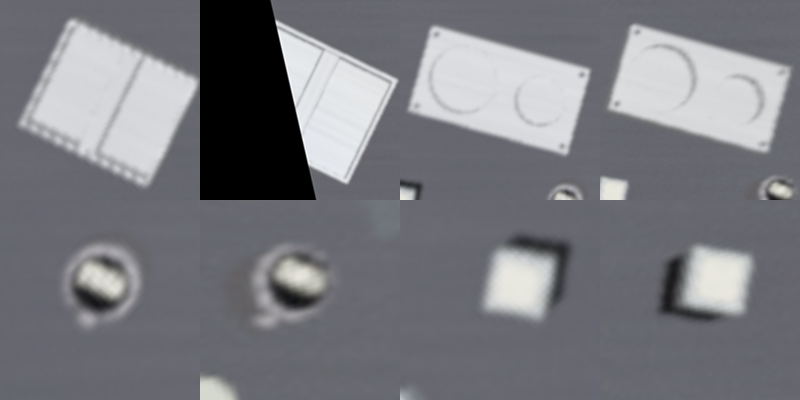

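```bash
cat > fit.py <<'E'
from h import *
from scipy.optimize import minimize
def box(x0,x1,y0,y1,z0,z1):
    return np.array([[x,y,z] for x in(x0,x1) for y in(y0,y1) for z in(z0,z1)],float)/1000
def cyl(r,z0,z1,cx=0,cy=0):
    t=np.linspace(0,2*np.pi,40,endpoint=False)
    return np.array([[cx+r*np.cos(a),cy+r*np.sin(a),z] for a in t for z in(z0,z1)])/1000
def xcyl(r,x0,x1,zc):
    t=np.linspace(0,2*np.pi,24,endpoint=False)
    return np.array([[x,r*np.cos(a),zc+r*np.sin(a)] for a in t for x in(x0,x1)])/1000
M={"flask":[box(-46,10,-21.5,21.5,0,25),np.vstack([box(10,10,-21.5,21.5,0,25),box(24,24,-11,11,3,23)]),xcyl(11.5,24,46,12.5)],
"dL":[cyl(30,0,16)],"dS":[cyl(20,0,13)],"bot":[box(-21,21,-21,21,0,48),np.vstack([box(-21,21,-21,21,48,48),cyl(13,58,58)]),cyl(15,58,76)],
"tray":[box(-58,58,-71,71,0,10)],"car":[box(-48,48,-90,90,0,9)],"stand":[box(-33,33,-33,33,0,20)],"cnt":[cyl(19,0,22)],"gb":[box(-14.5,14.5,-14.5,14.5,0,21)]}
def pose(P,p):
    c,s=np.cos(p[2]),np.sin(p[2]); Q=P.copy(); Q[:,0]=c*P[:,0]-s*P[:,1]+p[0]; Q[:,1]=s*P[:,0]+c*P[:,1]+p[1]
    if len(p)>3: Q[:,2]+=p[3]
    return Q
S=8
def render(c,parts,p,roi):
    u0,v0,u1,v1=roi; m=np.zeros(((v1-v0)*S//2,(u1-u0)*S//2),np.uint8)
    for P in parts:
        uv=(proj(c,pose(P,p))-[u0,v0]+0.5)*(S/2)-0.5
        h=cv2.convexHull((uv*16).round().astype(np.int32).reshape(-1,1,2))
        cv2.fillConvexPoly(m,h,255,shift=4)
    return cv2.resize(m,(u1-u0,v1-v0),interpolation=cv2.INTER_AREA).astype(float)/255
def soft(c,roi,thr=None,soft_w=25):
    u0,v0,u1,v1=roi; I=c["frame"][v0:v1,u0:u1].astype(float)
    b=np.median(I.reshape(-1,3),0) if thr is None else thr
    d=np.linalg.norm(I-b,axis=2)
    return d
def roi_of(c,p,r,zmax):
    X=np.array([[p[0]+a,p[1]+b,z] for a in(-r,r) for b in(-r,r) for z in(0,zmax)])
    uv=proj(c,X); lo=np.floor(uv.min(0)).astype(int)-3; hi=np.ceil(uv.max(0)).astype(int)+4
    return max(lo[0],0),max(lo[1],0),min(hi[0],512),min(hi[1],384)
def fit(kind,p0,cams,r,zmax=.03,T=18,free=3,z=0.0):
    data=[]
    for c in cams:
        roi=roi_of(c,p0,r,zmax); d=soft(c,roi); data.append((c,roi,np.clip((d-T/2)/T,0,1)))
    n=free
    def cost(q):
        p=list(p0); p[:n]=q; p=p[:3]+[z]
        s=0
        for c,roi,m in data:
            R_=render(c,M[kind],p,roi); s+=((R_-m)**2).sum()/max(m.sum(),1)
        return s
    best=None
    for dy in ([0] if free<3 else [-.12,0,.12]):
        q0=np.array(p0[:n],float); 
        if n==3:q0[2]+=dy
        sx=np.vstack([q0]+[q0+e for e in (np.diag([.006,.006,.1][:n]))])
        o=minimize(cost,q0,method="Nelder-Mead",options=dict(initial_simplex=sx,xatol=1e-5,fatol=1e-6,maxiter=300))
        if best is None or o.fun<best.fun: best=o
    return best.x,best.fun,data
E
python3 - <<'E'
from fit import *
cs=[pickle.load(open(f"{n}0.pkl","rb")) for n in ["scene","side"]]
G={"flaskL":("flask",(0.598,0.19,-0.7),.075,.03),"flaskR":("flask",(0.608,-0.175,-1.25),.075,.03),
"dL":("dL",(0.462,-0.178,0),.045,.02),"dS":("dS",(0.468,0.166,0),.035,.02),"bot":("bot",(0.455,0.01,0.15),.05,.08),
"tray":("tray",(0.52,0.4,-0.47),.1,.02),"car":("car",(0.655,-0.015,-0.27),.11,.02),"stand":("stand",(0.505,-0.38,0.5),.055,.03),
"cnt":("cnt",(0.548,-0.09,0),.03,.03),"gb":("gb",(0.549,0.09,0.0),.03,.03)}
tiles=[]
for k,(kind,p0,r,zm) in G.items():
    fr=2 if kind in("dL","dS","cnt") else 3
    out=[]
    for nm,cc in (("both",cs),("sc",cs[:1]),("sd",cs[1:])):
        if k=="tray" and nm!="sc": continue
        x,f,data=fit(kind,p0,cc,r,zm,free=fr); out.append((nm,x.round(4),round(f,3)))
        if nm=="both" or k=="tray":
            row=[]
            for c,roi,m in data:
                u0,v0,u1,v1=roi; s=6; I=cv2.resize(c["frame"][v0:v1,u0:u1,::-1],None,fx=s,fy=s,interpolation=cv2.INTER_CUBIC).copy()
                pp=list(x)+([0] if fr==2 else [])
                for P in M[kind]:
                    uv=((proj(c,pose(P,pp))-[u0,v0]+.5)*s).astype(np.int32)
                    cv2.polylines(I,[cv2.convexHull(uv.reshape(-1,1,2))],True,(0,0,255),1)
                row.append(cv2.resize(I,(200,200)))
            tiles.append(np.hstack(row) if len(row)==2 else np.hstack([row[0],row[0]*0]))
    print(k,out)
cv2.imwrite("pics/fit1.png",np.vstack([np.hstack(tiles[0:2]),np.hstack(tiles[2:4]),np.hstack(tiles[4:6])]))
cv2.imwrite("pics/fit2.png",np.vstack([np.hstack(tiles[6:8]),np.hstack(tiles[8:10])]))
E
```

```text
flaskL [('both', array([ 0.6012,  0.1853, -0.9536]), np.float64(0.874)), ('sc', array([ 0.5967,  0.1904, -0.9316]), np.float64(0.517)), ('sd', array([ 0.6024,  0.1841, -0.9588]), np.float64(0.3))]
flaskR [('both', array([ 0.6109, -0.1886, -1.1946]), np.float64(1.384)), ('sc', array([ 0.6069, -0.1852, -1.1893]), np.float64(0.672)), ('sd', array([ 0.6142, -0.1929, -1.1785]), np.float64(0.651))]
dL [('both', array([ 0.4613, -0.1778]), np.float64(0.267)), ('sc', array([ 0.4583, -0.1755]), np.float64(0.038)), ('sd', array([ 0.4642, -0.1813]), np.float64(0.081))]
dS [('both', array([0.4705, 0.1644]), np.float64(0.293)), ('sc', array([0.468 , 0.1684]), np.float64(0.095)), ('sd', array([0.4722, 0.1633]), np.float64(0.042))]
bot [('both', array([0.4749, 0.0093, 0.1586]), np.float64(1.238)), ('sc', array([0.4701, 0.0128, 0.272 ]), np.float64(0.576)), ('sd', array([0.4768, 0.0064, 0.2132]), np.float64(0.568))]
tray [('sc', array([ 0.5158,  0.3945, -0.4543]), np.float64(0.074))]
car [('both', array([ 0.6674, -0.015 , -0.2819]), np.float64(0.594)), ('sc', array([ 0.6647, -0.0133, -0.2716]), np.float64(0.324)), ('sd', array([ 0.6695, -0.0172, -0.2709]), np.float64(0.219))]
stand [('both', array([ 0.5065, -0.3791,  0.5046]), np.float64(0.278)), ('sc', array([ 0.5044, -0.3771,  0.5096]), np.float64(0.015)), ('sd', array([ 0.5102, -0.3852,  0.5023]), np.float64(0.108))]
cnt [('both', array([ 0.5471, -0.0891]), np.float64(1.11)), ('sc', array([ 0.5428, -0.0866]), np.float64(0.45)), ('sd', array([ 0.5499, -0.0919]), np.float64(0.547))]
gb [('both', array([ 0.5491,  0.0905, -0.1465]), np.float64(0.221)), ('sc', array([ 0.5471,  0.0923, -0.2016]), np.float64(0.088)), ('sd', array([ 0.5504,  0.0897, -0.1646]), np.float64(0.064))]
```

```bash
python3 -c "
from bench import ctrl
print(ctrl.tcp_to_tips, [a for a in dir(ctrl) if not a.startswith('_')])"
```

```text
0.017 ['PlanningError', 'camera', 'finish_job', 'observe', 'tcp_to_tips']
```

View pics/fit1.png

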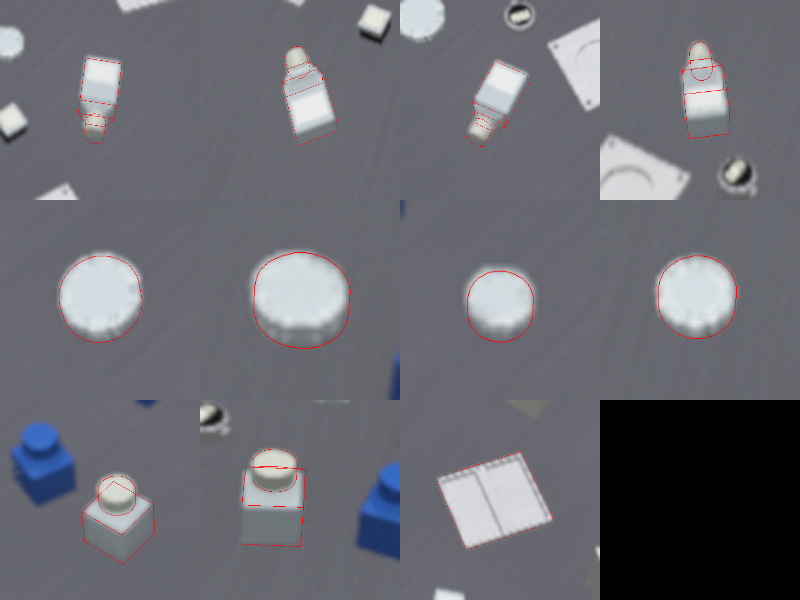

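View pics/fit2.png

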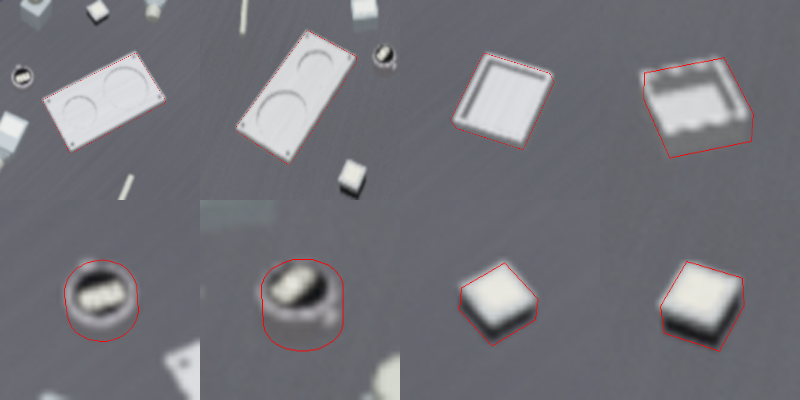

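```bash
cat > go.py <<'E'
import sys,numpy as np
from scipy.spatial.transform import Rotation as Rn
from bench import ctrl
def delta(x,y,z,yaw,pos=None,rot=None):
    s=ctrl.observe(); p=s["eef_pos"] if pos is None else np.array(pos); r=s["tool_rot"] if rot is None else rot
    R0=Rn.from_euler("xyz",r); R1=Rn.from_euler("xyz",[np.pi,0,yaw])
    d=R0.inv().apply(np.array([x,y,z])-p)*1000; w=np.degrees((R0.inv()*R1).as_rotvec())
    return d.round(1),w.round(1)
if __name__=="__main__":
    s=ctrl.observe(); print("t%.2f"%s["time"],s["eef_pos"].round(4),s["tool_rot"].round(4),"w%.4f"%s["grip_width"],"F",s["ft_force"].round(1),"q",s["joint_positions"].round(2))
    pos=rot=None
    for a in sys.argv[1:]:
        v=[float(t) for t in a.split(",")]
        d,w=delta(*v,pos=pos,rot=rot); print(a,"xyz",d.tolist(),"rot",w.tolist(),"rows",np.ceil(np.linalg.norm(d)/62.5),np.ceil(np.linalg.norm(w)/10.7))
E
python3 go.py 0.5925,0.1967,0.2,2.197
```

```text
t0.15 [0.1765 0.651  0.2103] [-3.1402e+00  1.0000e-04  2.8768e+00] w0.0855 F [-0.1  0.4  0.1] q [-1.41  0.48  0.02  1.56 -0.01  1.11 -0.08]
0.5925,0.1967,0.2,2.197 xyz [-520.4, -329.6, 10.8] rot [-0.1, 0.0, 39.0] rows 10.0 4.0
```

Call:
send_rows(deltas=[{"xyz":[-40,-25,1],"rotation":[0,0,6],"hand":1},{"xyz":[-90,-57,2],"rotation":[0,0,14],"hand":1},{"xyz":[-141,-89,3],"rotation":[0,0,22],"hand":1},{"xyz":[-192,-122,4],"rotation":[0,0,30],"hand":1},{"xyz":[-243,-154,5],"rotation":[0,0,39],"hand":1},{"xyz":[-294,-186,6],"rotation":[0,0,39],"hand":1},{"xyz":[-345,-218,7],"rotation":[0,0,39],"hand":1},{"xyz":[-396,-250,8],"rotation":[0,0,39],"hand":1}], squeeze=30)

```text
time: 1.15
eef_pos: [0.4943, 0.305, 0.203]
tool_rot: [-3.142, -0.0, 2.196]
ft_force: [-0.1, -0.4, -0.9]
grip_width: 0.0853
```

```bash
python3 go.py 0.5925,0.1967,0.2,2.197
```

```text
t1.15 [0.4943 0.305  0.203 ] [-3.1416e+00 -2.0000e-04  2.1964e+00] w0.0853 F [-0.1 -0.4 -0.9] q [-0.9   0.34  0.31  1.81 -0.12  1.01  0.08]
0.5925,0.1967,0.2,2.197 xyz [-145.3, 16.1, 3.0] rot [-0.0, -0.0, -0.0] rows 3.0 0.0
```

Call:
send_rows(deltas=[{"xyz":[-50,5,1],"hand":1},{"xyz":[-98,11,2],"hand":1},{"xyz":[-135,15,3],"hand":1},{"xyz":[-145,16,3],"hand":1},{"xyz":[-145,16,3],"hand":1}])

```text
invalid input at $.deltas[0]: expected keys rotation, xyz, hand
```

```bash
cat > look.py <<'E'
import sys; from h import *; from bench import ctrl
n,cam=sys.argv[1],sys.argv[2]
c=ctrl.camera(cam); pickle.dump(c,open(f"{n}.pkl","wb")); cv2.imwrite(f"pics/{n}.png",c["frame"][:,:,::-1])
s=ctrl.observe(); print("t%.2f"%s["time"],s["eef_pos"].round(4),s["tool_rot"].round(4),"w%.4f"%s["grip_width"],"eye",c["eye"].round(4))
E
python3 look.py w1 wrist
```

```text
t1.20 [0.5007 0.296  0.2034] [3.1408 0.0058 2.1854] w0.0853 eye [0.4525 0.3634 0.3665]
```

View pics/w1.png

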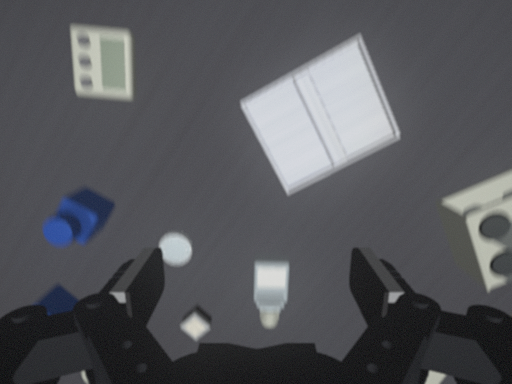

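```bash
python3 - <<'E'
from fit import *
c=pickle.load(open("w1.pkl","rb")); print(c["eye"],c["attitude"])
G={"flaskL":("flask",(0.5995,0.187,-0.945),.06,.03),"dS":("dS",(0.47,0.166,0),.03,.02),"tray":("tray",(0.5188,0.3915,-0.4543),.1,.02),"gb":("gb",(0.549,0.09,-0.15),.022,.03)}
tiles=[]
for k,(kind,p0,r,zm) in G.items():
    fr=2 if kind in("dL","dS","cnt") else 3
    x,f,data=fit(kind,p0,[c],r,zm,free=fr); print(k,x.round(4),round(f,3))
    for cc,roi,m in data:
        u0,v0,u1,v1=roi; s=4; I=cv2.resize(cc["frame"][v0:v1,u0:u1,::-1],None,fx=s,fy=s,interpolation=cv2.INTER_CUBIC).copy()
        pp=list(x)+([0] if fr==2 else [])
        for P in M[kind]:
            uv=((proj(cc,pose(P,pp))-[u0,v0]+.5)*s).astype(np.int32)
            cv2.polylines(I,[cv2.convexHull(uv.reshape(-1,1,2))],True,(0,0,255),1)
        tiles.append(cv2.resize(I,(300,300)))
cv2.imwrite("pics/fitw1.png",np.vstack([np.hstack(tiles[:2]),np.hstack(tiles[2:4])]))
# side partial tray
E
python3 go.py 0.5925,0.1967,0.2,2.197
```

```text
[0.45253765 0.36336527 0.36649602] [-0.2876757   0.00086081  0.62677602]
flaskL [ 0.607   0.1787 -0.9716] 0.481
dS [0.4727 0.1599] 0.481
tray [ 0.519   0.3916 -0.4526] 0.109
gb [ 0.5533  0.0856 -0.1759] 0.326
t1.20 [0.5007 0.296  0.2034] [3.1408 0.0058 2.1854] w0.0853 F [ 5.4 -6.4  1.1] q [-0.89  0.34  0.32  1.81 -0.12  1.01  0.08]
0.5925,0.1967,0.2,2.197 xyz [-134.0, 17.7, 4.1] rot [0.0, 0.3, -0.7] rows 3.0 1.0
```

View pics/fitw1.png

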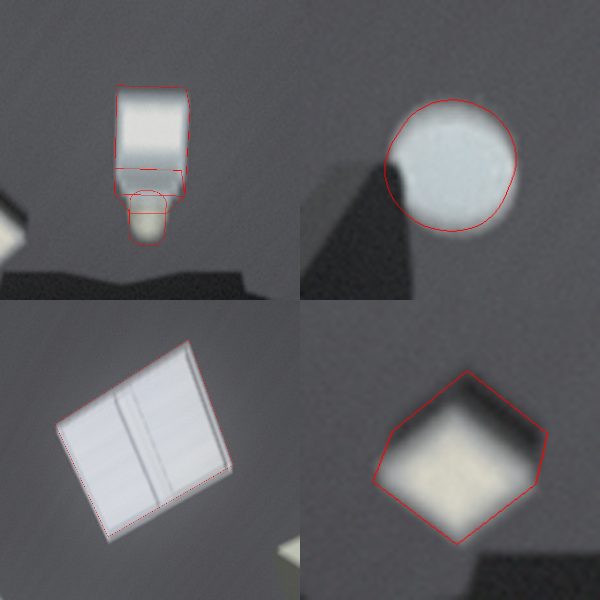

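Call:
send_rows(deltas=[{"xyz":[-35,3,1],"rotation":[0,0,0],"hand":1},{"xyz":[-78,9,2],"rotation":[0,0,0],"hand":1},{"xyz":[-108,12,3],"rotation":[0,0,0],"hand":1},{"xyz":[-122,14,3],"rotation":[0,0,0],"hand":1},{"xyz":[-128,16,3],"rotation":[0,0,0],"hand":1},{"xyz":[-128,16,3],"rotation":[0,0,0],"hand":1},{"xyz":[-128,16,3],"rotation":[0,0,0],"hand":1}])

```text
time: 2.08
eef_pos: [0.5805, 0.2136, 0.2]
tool_rot: [-3.141, -0.001, 2.198]
ft_force: [0.5, -0.4, 0.7]
grip_width: 0.0856
```

```bash
python3 look.py w2 wrist
cat > ff.py <<'E'
from fit import *
def run(img,G,out,**kw):
    c=pickle.load(open(img+".pkl","rb")); tiles=[]; res={}
    for k,(kind,p0,r,zm) in G.items():
        fr=2 if kind in("dL","dS","cnt") else 3
        x,f,data=fit(kind,p0,[c],r,zm,free=fr,**kw); print(k,x.round(4),round(f,3)); res[k]=x
        for cc,roi,m in data:
            u0,v0,u1,v1=roi; s=4; I=cv2.resize(cc["frame"][v0:v1,u0:u1,::-1],None,fx=s,fy=s,interpolation=cv2.INTER_CUBIC).copy()
            pp=list(x)+([0] if fr==2 else [])+[kw.get("z",0)]
            for P in M[kind]:
                uv=((proj(cc,pose(P,pp))-[u0,v0]+.5)*s).astype(np.int32)
                cv2.polylines(I,[cv2.convexHull(uv.reshape(-1,1,2))],True,(0,0,255),1)
            tiles.append(cv2.resize(I,(300,300)))
    cv2.imwrite(f"pics/{out}.png",np.hstack([cv2.resize(c["frame"][:,:,::-1],(400,300))]+tiles[:1]) if len(tiles)==1 else np.hstack(tiles))
    return res
E
python3 - <<'E'
from ff import run
run("w2",{"flaskL":("flask",(0.5995,0.187,-0.945),.06,.03)},"fw2")
E
```

```text
t2.12 [0.5806 0.2134 0.2001] [-3.1416e+00 -7.0000e-04  2.1979e+00] w0.0854 eye [0.5387 0.2717 0.3635]
flaskL [ 0.6016  0.1856 -0.9666] 0.152
```

View pics/fw2.png

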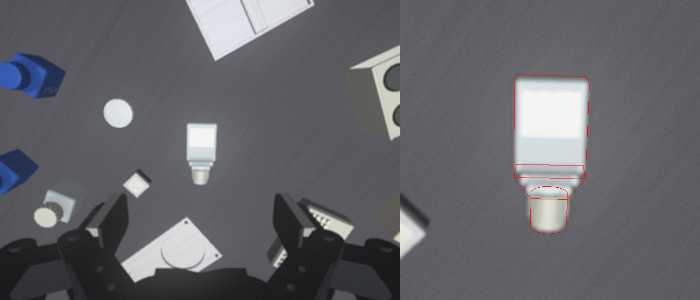

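```bash
python3 - <<'E'
from h import *
c=pickle.load(open("w2.pkl","rb")); W=cloud(c)
p=np.array([0.5805,0.2136,0.2]); R_=Rn.from_euler("xyz",[-3.1416,-0.0007,2.1979]).as_matrix()
T=(W-p)@R_*1000
m=(abs(T[...,0])<40)&(abs(T[...,1])<70)&(T[...,2]<60)
P=T[m]; print(len(P))
for lo in range(-60,40,5):
    q=P[(P[:,2]>=lo)&(P[:,2]<lo+5)]
    if len(q): 
        r=q[q[:,1]>0]; l=q[q[:,1]<0]
        print(lo,len(q),"R y %.1f..%.1f x %.1f..%.1f"%(r[:,1].min(),r[:,1].max(),r[:,0].min(),r[:,0].max()) if len(r) else "", "L y %.1f..%.1f"%(l[:,1].min(),l[:,1].max()) if len(l) else "")
E
python3 go.py 0.5948,0.1955,0.028,2.175
```

```text
35326
-60 896 R y 42.3..57.0 x -12.0..11.6 L y -56.5..-41.9
-55 791 R y 42.4..56.8 x -12.1..11.2 L y -56.3..-41.7
-50 721 R y 42.4..56.7 x -12.0..11.1 L y -56.2..-41.9
-45 584 R y 42.3..55.9 x -11.7..11.0 L y -55.0..-41.9
-40 386 R y 42.5..54.8 x -11.6..10.7 L y -48.8..-42.0
-35 45 R y 42.8..43.3 x -10.9..8.2 L y -42.8..-42.3
t2.12 [0.5806 0.2134 0.2001] [-3.1416e+00 -7.0000e-04  2.1979e+00] w0.0854 F [-0.  -1.7  0.3] q [-0.71  0.41  0.34  1.73 -0.16  1.03  0.31]
0.5948,0.1955,0.028,2.175 xyz [-23.0, 1.0, 172.1] rot [-0.0, -0.0, 1.3] rows 3.0 1.0
```

Run:
```python
from h import *
c=pickle.load(open("w2.pkl","rb")); W=cloud(c); print(c["attitude"],c["fovy"])
z=c["z_map"]
for v in range(240,300,6): print(v,z[v,130:172:4].round(3))
p=np.array([0.5805,0.2136,0.2]); R_=Rn.from_euler("xyz",[-3.1416,-0.0007,2.1979]).as_matrix()
T=(W-p)@R_*1000
for v in range(246,384,10): print(v,[tuple(T[v,u].round(0).astype(int)) if np.isfinite(T[v,u,0]) else None for u in (120,140,150,155,160)])
I=c["frame"][220:384,60:460,::-1]; cv2.imwrite("pics/tip.png",cv2.resize(I,None,fx=2,fy=2,interpolation=cv2.INTER_CUBIC))
W2=W[150:250,220:300]; print("flask top",np.nanpercentile(W2[...,2],[50,80,95,99]))
```

```text
[-0.28708548  0.00100505  0.62838691] 62.61509631613301
240 [0.395 0.395 0.395 0.396 0.395 0.396 0.394 0.395 0.372 0.371 0.372]
246 [0.398 0.397 0.396 0.396 0.398 0.397 0.397 0.397 0.399 0.397 0.375]
252 [0.4   0.398 0.399 0.133 0.134 0.134 0.134 0.137 0.4   0.4   0.4  ]
258 [0.403 0.402 0.127 0.127 0.129 0.128 0.131 0.138 0.142 0.402 0.402]
264 [0.131 0.124 0.123 0.122 0.123 0.125 0.131 0.136 0.143 0.405 0.404]
270 [0.12  0.119 0.12  0.12  0.122 0.128 0.13  0.137 0.142 0.406 0.407]
276 [0.115 0.114 0.116 0.    0.122 0.126 0.131 0.137 0.142 0.409 0.41 ]
282 [0.112 0.111 0.115 0.117 0.122 0.127 0.132 0.137 0.143 0.413 0.411]
288 [0.108 0.111 0.114 0.118 0.122 0.126 0.132 0.138 0.142 0.414 0.414]
294 [0.107 0.109 0.113 0.119 0.122 0.126 0.131 0.137 0.417 0.418 0.416]
246 [(np.int64(-103), np.int64(-171), np.int64(198)), (np.int64(-103), np.int64(-146), np.int64(198)), (np.int64(-103), np.int64(-134), np.int64(199)), (np.int64(-104), np.int64(-128), np.int64(199)), (np.int64(-103), np.int64(-121), np.int64(199))]
256 [(np.int64(-118), np.int64(-174), np.int64(199)), (np.int64(11), np.in
[... 2292 characters left out ...]
(-26), np.int64(-106)), (np.int64(16), np.int64(-24), np.int64(-105)), (np.int64(16), np.int64(-23), np.int64(-105)), (np.int64(16), np.int64(-22), np.int64(-106))]
366 [(np.int64(16), np.int64(-29), np.int64(-108)), (np.int64(15), np.int64(-26), np.int64(-107)), (np.int64(17), np.int64(-23), np.int64(-108)), (np.int64(17), np.int64(-22), np.int64(-108)), (np.int64(17), np.int64(-21), np.int64(-108))]
376 [(np.int64(17), np.int64(-28), np.int64(-111)), (np.int64(16), np.int64(-24), np.int64(-111)), (np.int64(16), np.int64(-22), np.int64(-111)), (np.int64(17), np.int64(-21), np.int64(-111)), (np.int64(16), np.int64(-20), np.int64(-110))]
flask top [0.00119386 0.02513124 0.02641876 0.02713306]
```

View pics/tip.png

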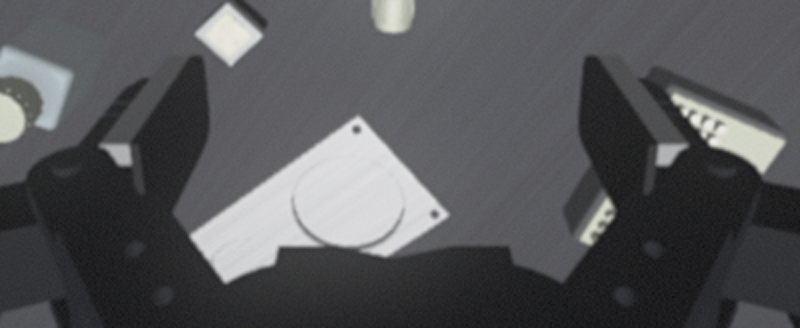

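```bash
python3 look.py s3 side; python3 look.py sc3 scene
python3 - <<'E'
import cv2,numpy as np
a=cv2.imread("pics/s3.png");b=cv2.imread("pics/sc3.png")
cv2.imwrite("pics/both3.png",np.hstack([cv2.resize(a,(400,300)),cv2.resize(b,(400,300))]))
E
```

```text
t2.17 [0.5807 0.2132 0.2001] [ 3.1416e+00 -5.0000e-04  2.1977e+00] w0.0856 eye [0.3773 0.5591 0.6447]
t2.23 [0.5808 0.213  0.2001] [ 3.1416e+00 -4.0000e-04  2.1974e+00] w0.0854 eye [ 1.0208 -0.4559  1.0735]
```

View pics/both3.png

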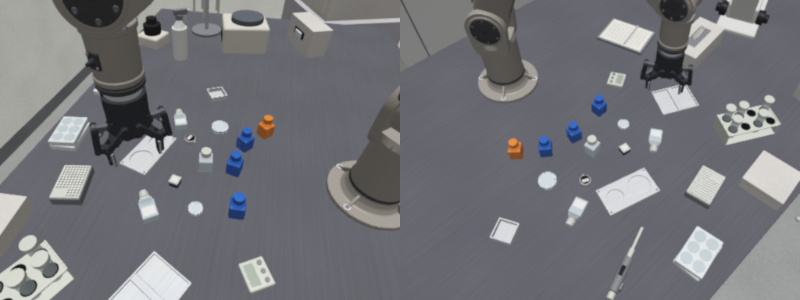

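Run:
```python
from h import *
p=np.array([0.5807,0.2132,0.2001]); R_=Rn.from_euler("xyz",[-3.1416,-0.0005,2.1976]).as_matrix()
out=[]
for n in ["s3","sc3"]:
    c=pickle.load(open(n+".pkl","rb")); W=cloud(c)
    T=(W-p)@R_*1000
    m=(abs(T[...,0])<80)&(abs(T[...,1])<90)&(T[...,2]<100)&(T[...,2]>-200)
    P=T[m]
    print(n,m.sum())
    for lo in range(-120,60,10):
        q=P[(P[:,2]>=lo)&(P[:,2]<lo+10)]
        if len(q)>3: print(lo,len(q),"x %.0f..%.0f"%tuple(np.percentile(q[:,0],[2,98])),"y %.0f..%.0f"%tuple(np.percentile(q[:,1],[2,98])))
    uv=[proj(c,p+R_@np.array(t)/1000) for t in ([0,0,0],[0,50,17],[0,-50,17],[0,50,-37],[0,-50,-37])]
    print([u.round(0) for u in uv])
    u0,v0=uv[0].astype(int); a=80
    I=c["frame"][max(v0-a,0):v0+a,max(u0-a,0):u0+a,::-1]; I=cv2.resize(I,None,fx=2.4,fy=2.4,interpolation=cv2.INTER_CUBIC).copy()
    for i,u in enumerate(uv):
        q=((u-[max(u0-a,0),max(v0-a,0)]+.5)*2.4).astype(int); cv2.circle(I,tuple(int(t) for t in q),3,[(0,0,255),(0,255,0),(0,255,0),(255,255,0),(255,255,0)][i],-1)
    out.append(cv2.resize(I,(384,384)))
cv2.imwrite("pics/tcp3.png",np.hstack(out))
```

```text
s3 5285
-120 387 x 3..19 y -67..70
-110 349 x -3..16 y -69..70
-100 432 x -14..16 y -70..71
-90 414 x -11..13 y -70..73
-80 110 x 5..12 y -67..70
-70 91 x -1..10 y -54..56
-60 91 x -10..10 y -55..56
-50 87 x -9..11 y -54..56
-40 30 x -10..10 y -51..52
[array([179., 215.]), array([151., 230.]), array([209., 213.]), array([144., 209.]), array([206., 191.])]
sc3 2005
-120 147 x -19..-1 y -71..67
-110 149 x -17..5 y -72..69
-100 182 x -17..14 y -73..70
-90 176 x -14..12 y -74..69
-80 43 x -13..1 y -61..66
-70 38 x -11..-2 y -56..54
-60 38 x -11..8 y -57..55
-50 32 x -11..2 y -56..54
-40 14 x -10..8 y -54..51
[array([336., 125.]), array([355., 133.]), array([314., 127.]), array([359., 117.]), array([316., 112.])]
```

View pics/tcp3.png

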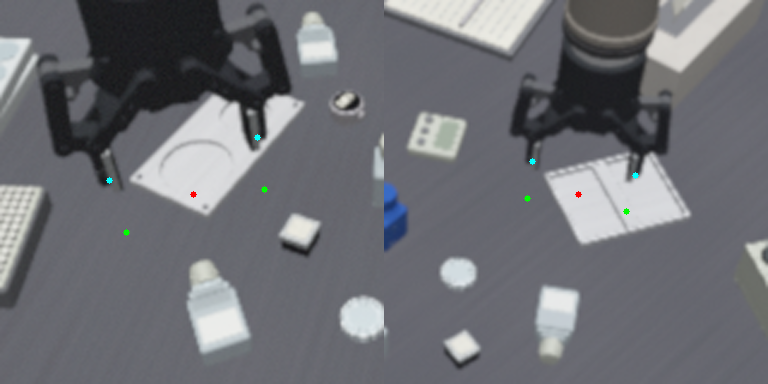

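Call:
send_rows(deltas=[{"xyz":[-10,1,30],"rotation":[0,0,1],"hand":0.8},{"xyz":[-20,1,75],"rotation":[0,0,1.3],"hand":0.8},{"xyz":[-22,1,115],"rotation":[0,0,1.3],"hand":0.8},{"xyz":[-22,1,135],"rotation":[0,0,1.3],"hand":0.8},{"xyz":[-22,1,145],"rotation":[0,0,1.3],"hand":0.8},{"xyz":[-22,1,145],"rotation":[0,0,1.3],"hand":0.8}])

```text
time: 2.98
eef_pos: [0.5952, 0.1954, 0.0555]
tool_rot: [3.141, -0.0, 2.174]
ft_force: [-0.4, 0.3, 0.4]
grip_width: 0.0686
```

```bash
python3 look.py w4 wrist
python3 - <<'E'
from h import *
from bench import ctrl
s=ctrl.observe()
c=pickle.load(open("w4.pkl","rb")); W=cloud(c)
p=s["eef_pos"]; R_=Rn.from_euler("xyz",s["tool_rot"]).as_matrix()
T=(W-p)@R_*1000
m=(abs(T[...,0])<40)&(abs(T[...,1])<70)&(T[...,2]<10)
P=T[m]
for lo in range(-70,10,3):
    q=P[(P[:,2]>=lo)&(P[:,2]<lo+3)]
    if len(q)>5:
        r=q[q[:,1]>0]; l=q[q[:,1]<0]
        print(lo,len(q),[(np.percentile(a[:,1],[1,99]).round(1),np.percentile(a[:,0],[1,99]).round(1)) for a in (l,r) if len(a)])
E
```

```text
t3.02 [0.5957 0.1954 0.0561] [3.1400e+00 2.0000e-04 2.1737e+00] w0.0686 eye [0.5547 0.2546 0.2189]
-70 208 [(array([-52.9, -35.5]), array([ 4.6, 12.2])), (array([35.5, 55. ]), array([ 5.9, 12.5]))]
-67 599 [(array([-43.2, -34. ]), array([ 0.2, 11.5])), (array([33.7, 43.6]), array([ 0. , 11.7]))]
-64 356 [(array([-40.7, -33.9]), array([-4.1, 11.3])), (array([33.7, 40.4]), array([-4.1, 11.3]))]
-61 424 [(array([-46.8, -33.9]), array([-9.9, 11.3])), (array([33.7, 46.6]), array([-9.7, 11.5]))]
-58 489 [(array([-47.7, -34. ]), array([-10.5,  11.2])), (array([33.7, 47.4]), array([-10.7,  11.2]))]
-55 441 [(array([-47.5, -34. ]), array([-10.9,  11.1])), (array([33.7, 47.2]), array([-10.7,  11.3]))]
-52 432 [(array([-47.8, -33.9]), array([-10.6,  11.3])), (array([33.8, 47.4]), array([-11.3,  11.4]))]
-49 385 [(array([-47.7, -33.9]), array([-11. ,  11.2])), (array([33.7, 47.3]), array([-11.1,  11.2]))]
-46 370 [(array([-47.5, -34.1]), array([-11. ,  11.3])), (array([33.7, 47.4]), array([-10.9,  11.3]))]
-43 350 [(array([-47.7, -34. ]), array([-10.6,  11.2])), (array([33.7, 47.3]), array([-10.6,  11.2]))]
-40 307 [(array([-47.3, -34. ]), array([-10.5,  11.2])), (array([33.7, 46.9]), array([-10.4,  11.3]))]
-37 279 [(array([-46.3, -34. ]), array([-10.5,  11.3])), (array([33.7, 46.3]), array([-10.9,  11.2]))]
-34 221 [(array([-40.6, -34.1]), array([-11.,  11.])), (array([33.7, 40.6]), array([-10.8,  11.3]))]
-31 130 [(array([-38. , -34.1]), array([-10.4,  10.1])), (array([33.7, 34.2]), array([-9.9,  9.8]))]
-28 18 [(array([-34.7, -34.3]), array([-8.7,  4.8])), (array([34.1, 34.2]), array([-3.9,  8.2]))]
```

View pics/w4.png

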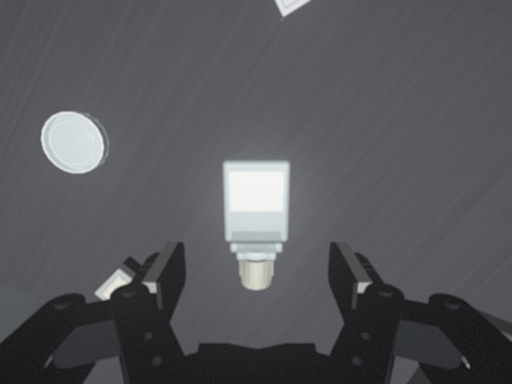

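Call:
send_rows(deltas=[{"xyz":[0,0,25],"rotation":[0,0,0],"hand":0.8},{"xyz":[0,0,50],"rotation":[0,0,0],"hand":0.8},{"xyz":[0,0,64],"rotation":[0,0,0],"hand":0.8},{"xyz":[0,0,69],"rotation":[0,0,0],"hand":0.8},{"xyz":[0,0,69],"rotation":[0,0,0],"hand":0.6},{"xyz":[0,0,69],"rotation":[0,0,0],"hand":0.2},{"xyz":[0,0,69],"rotation":[0,0,0],"hand":0.2},{"xyz":[0,0,69],"rotation":[0,0,0],"hand":0.2}], squeeze=30)

```text
time: 4.03
eef_pos: [0.5959, 0.1952, -0.0129]
tool_rot: [3.14, 0.0, 2.173]
ft_force: [0.3, 0.4, 5.5]
grip_width: 0.0424
```

```bash
python3 look.py w5 wrist; python3 go.py
python3 - <<'E'
from h import *
from bench import ctrl
s=ctrl.observe()
c=pickle.load(open("w5.pkl","rb")); W=cloud(c)
p=s["eef_pos"]; R_=Rn.from_euler("xyz",s["tool_rot"]).as_matrix()
T=(W-p)@R_*1000
m=(abs(T[...,0])<40)&(abs(T[...,1])<70)&(T[...,2]<10)
P=T[m]
for lo in range(-50,0,3):
    q=P[(P[:,2]>=lo)&(P[:,2]<lo+3)]
    if len(q)>5:
        r=q[q[:,1]>0]; l=q[q[:,1]<0]
        print(lo,len(q),[(np.percentile(a[:,1],[1,99]).round(1),np.percentile(a[:,0],[1,99]).round(1)) for a in (l,r) if len(a)])
E
```

```text
t4.08 [ 0.5959  0.1952 -0.0129] [3.1398e+00 3.0000e-04 2.1733e+00] w0.0422 eye [0.5552 0.2543 0.1505]
t4.08 [ 0.5959  0.1952 -0.0129] [3.1398e+00 3.0000e-04 2.1733e+00] w0.0422 F [-0.2  0.   5.6] q [-0.6   0.69  0.26  1.83 -0.27  0.65  0.42]
-50 351 [(array([-34.4, -20.7]), array([-10.9,  11.2])), (array([21.2, 34.8]), array([-11.1,  11.1]))]
-47 272 [(array([-34.1, -20.7]), array([-11.2,  11. ])), (array([21.2, 34.7]), array([-10.9,  11. ]))]
-44 306 [(array([-34.1, -20.7]), array([-11.1,  10.8])), (array([21.2, 34.8]), array([-9.9, 11.2]))]
-41 9651 [(array([-26.5,  -0. ]), array([-36.4,  35.6])), (array([ 0. , 26.7]), array([-37.5,  35.7]))]
-38 4163 [(array([-31. ,  -0.4]), array([-38.4,  37.2])), (array([ 0. , 32.2]), array([-38. ,  37.2]))]
-35 418 [(array([-34.2,  -0.9]), array([-39.6,  37.5])), (array([ 0.8, 34.4]), array([-39.7,  37.4]))]
-32 258 [(array([-33.2,  -0.5]), array([ 6.1, 37.4])), (array([ 0.5, 33.3]), array([ 6. , 37.4]))]
-29 201 [(array([-27.5,  -0. ]), array([-39. ,  37.5])), (array([ 0.4, 30.9]), array([-39.6,  37.5]))]
-26 147 [(array([-20.1,  -0.1]), array([36.2, 37.5])), (array([ 0.7, 22.5]), array([28.5, 37.5]))]
-23 129 [(array([-20.2,  -0.4]), array([36.3, 37.4])), (array([ 0.4, 20.1]), array([36.5, 37.4]))]
-20 136 [(array([-20. ,  -0.1]), array([36.5, 37.4])), (array([ 0.7, 20. ]), array([36.5, 37.5]))]
-17 4378 [(array([-69.7,  -6.4]), array([-34.8,  39.8])), (array([ 6.6, 69.5]), array([-36.4,  39.8]))]
-14 14091 [(array([-69.6,  -5.9]), array([-34. ,  39.6])), (array([ 6.7, 69.7]), array([-33.8,  39.7]))]
```

View pics/w5.png

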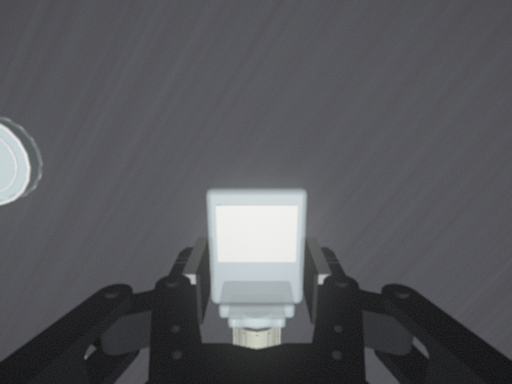

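```bash
python3 go.py 0.575,0.35,0.11,2.687 0.5959,0.1952,0.11,2.1733
```

```text
t4.08 [ 0.5959  0.1952 -0.0129] [3.1398e+00 3.0000e-04 2.1733e+00] w0.0422 F [-0.2  0.   5.6] q [-0.6   0.69  0.26  1.83 -0.27  0.65  0.42]
0.575,0.35,0.11,2.687 xyz [139.4, 70.8, -122.8] rot [0.1, 0.0, -29.4] rows 4.0 3.0
0.5959,0.1952,0.11,2.1733 xyz [-0.0, 0.2, -122.9] rot [0.1, 0.0, 0.0] rows 2.0 1.0
```

Call:
send_rows(deltas=[{"xyz":[0,0,-20],"rotation":[0,0,0],"hand":0.2},{"xyz":[0,0,-60],"rotation":[0,0,0],"hand":0.2},{"xyz":[15,8,-95],"rotation":[0,0,-5],"hand":0.2},{"xyz":[50,25,-115],"rotation":[0,0,-13],"hand":0.2},{"xyz":[90,45,-123],"rotation":[0,0,-21],"hand":0.2},{"xyz":[122,62,-123],"rotation":[0,0,-29],"hand":0.2},{"xyz":[136,69,-123],"rotation":[0,0,-29.4],"hand":0.2},{"xyz":[139,71,-123],"rotation":[0,0,-29.4],"hand":0.2}])

```text
time: 5.08
eef_pos: [0.5744, 0.3497, 0.1093]
tool_rot: [-3.141, 0.0, 2.685]
ft_force: [0.1, 0.2, -0.9]
grip_width: 0.0421
```

Call:
send_rows(deltas=[{"xyz":[0,0,0],"rotation":[0,0,0],"hand":0.2},{"xyz":[0,0,0],"rotation":[0,0,0],"hand":0.2}])

```text
time: 5.32
eef_pos: [0.5754, 0.3475, 0.109]
tool_rot: [-3.14, 0.001, 2.683]
ft_force: [1.2, 0.1, -0.7]
grip_width: 0.0424
```

```bash
python3 look.py w6 wrist
python3 - <<'E'
from ff import run
run("w6",{"tray":("tray",(0.519,0.3916,-0.454),.085,.01),"dS":("dS",(0.471,0.165,0),.03,.015)},"fw6")
E
```

```text
t5.38 [0.5753 0.3479 0.1091] [-3.1408e+00  5.0000e-04  2.6838e+00] w0.0421 eye [0.511  0.3795 0.2724]
tray [ 0.5191  0.3916 -0.4495] 0.291
dS [0.4706 0.1618] 0.083
```

View pics/w6.png

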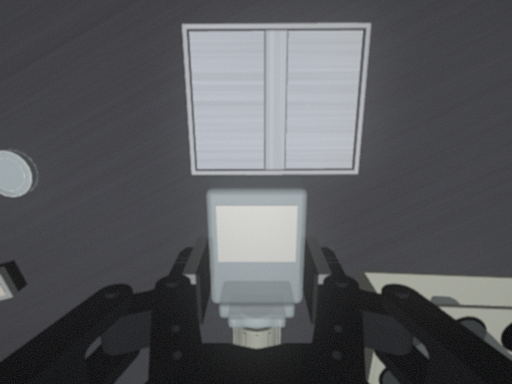

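View pics/fw6.png

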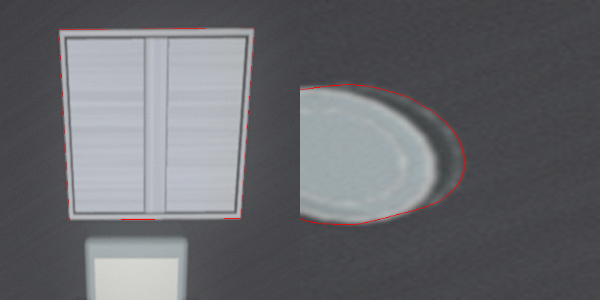

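```bash
python3 go.py 0.5279,0.4295,-0.004,2.692
```

```text
t5.38 [0.5753 0.3479 0.1091] [-3.1408e+00  5.0000e-04  2.6838e+00] w0.0421 F [-0.1 -0.  -0.2] q [-0.76  0.58  0.18  1.66 -0.12  0.92  0.58]
0.5279,0.4295,-0.004,2.692 xyz [78.6, 52.4, 113.0] rot [-0.0, 0.0, -0.5] rows 3.0 1.0
```

Call:
send_rows(deltas=[{"xyz":[25,17,10],"rotation":[0,0,0],"hand":0.2},{"xyz":[58,39,30],"rotation":[0,0,-0.5],"hand":0.2},{"xyz":[75,50,55],"rotation":[0,0,-0.5],"hand":0.2},{"xyz":[78.6,52.4,80],"rotation":[0,0,-0.5],"hand":0.2},{"xyz":[78.6,52.4,98],"rotation":[0,0,-0.5],"hand":0.2},{"xyz":[78.6,52.4,107],"rotation":[0,0,-0.5],"hand":0.2},{"xyz":[78.6,52.4,111],"rotation":[0,0,-0.5],"hand":0.2},{"xyz":[78.6,52.4,112],"rotation":[0,0,-0.5],"hand":0.2}])

```text
time: 6.38
eef_pos: [0.5278, 0.4311, -0.0024]
tool_rot: [3.141, 0.0, 2.694]
ft_force: [-0.3, 1.7, -0.1]
grip_width: 0.0419
```

```bash
python3 look.py w7 wrist; python3 go.py 0.5279,0.4295,-0.010,2.692
```

```text
t6.42 [ 0.5278  0.4313 -0.0023] [3.1407e+00 4.0000e-04 2.6947e+00] w0.0430 eye [0.4631 0.4621 0.161 ]
t6.42 [ 0.5278  0.4313 -0.0023] [3.1407e+00 4.0000e-04 2.6947e+00] w0.0430 F [-0.6  0.1 -0.9] q [-0.88  0.73  0.14  1.68 -0.14  0.74  0.46]
0.5279,0.4295,-0.010,2.692 xyz [-0.9, -1.5, 7.7] rot [0.1, 0.0, 0.2] rows 1.0 1.0
```

View pics/w7.png

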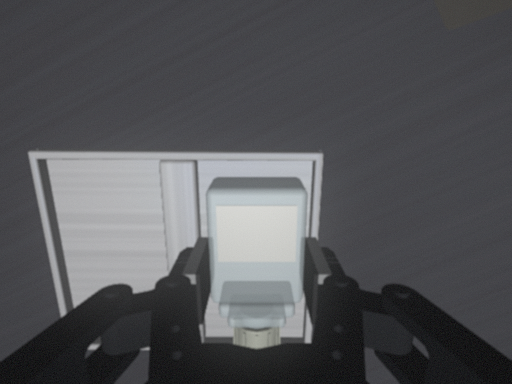

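Call:
send_rows(deltas=[{"xyz":[-0.5,-1,3],"rotation":[0,0,0.2],"hand":0.2},{"xyz":[-0.9,-1.5,5.5],"rotation":[0,0,0.2],"hand":0.2},{"xyz":[-0.9,-1.5,7],"rotation":[0,0,0.2],"hand":0.2},{"xyz":[-0.9,-1.5,7.5],"rotation":[0,0,0.2],"hand":0.2},{"xyz":[-0.9,-1.5,7.5],"rotation":[0,0,0.2],"hand":0.2}])

```text
time: 7.05
eef_pos: [0.5273, 0.4294, -0.0098]
tool_rot: [-3.141, -0.0, 2.692]
ft_force: [-1.9, -3.3, 4.7]
grip_width: 0.0424
```

```bash
python3 go.py 0.5279,0.4295,-0.010,2.692
```

```text
t7.05 [ 0.5273  0.4294 -0.0098] [-3.1414e+00 -1.0000e-04  2.6917e+00] w0.0424 F [-1.9 -3.3  4.7] q [-0.87  0.74  0.14  1.69 -0.14  0.73  0.46]
0.5279,0.4295,-0.010,2.692 xyz [-0.5, 0.4, 0.2] rot [-0.0, -0.0, -0.0] rows 1.0 0.0
```

```bash
python3 go.py 0.6084,-0.1804,0.08,1.957
```

```text
t7.05 [ 0.5273  0.4294 -0.0098] [-3.1414e+00 -1.0000e-04  2.6917e+00] w0.0424 F [-1.9 -3.3  4.7] q [-0.87  0.74  0.14  1.69 -0.14  0.73  0.46]
0.6084,-0.1804,0.08,1.957 xyz [-338.2, -513.8, -89.8] rot [-0.0, -0.0, 42.1] rows 10.0 4.0
```

Call:
send_rows(deltas=[{"xyz":[0,0,0],"rotation":[0,0,0],"hand":0.65},{"xyz":[0,0,0],"rotation":[0,0,0],"hand":0.65},{"xyz":[0,0,0],"rotation":[0,0,0],"hand":0.65},{"xyz":[0,0,-10],"rotation":[0,0,0],"hand":0.65},{"xyz":[0,0,-40],"rotation":[0,0,0],"hand":0.65},{"xyz":[0,0,-85],"rotation":[0,0,0],"hand":0.65},{"xyz":[0,0,-110],"rotation":[0,0,0],"hand":0.8},{"xyz":[0,0,-120],"rotation":[0,0,0],"hand":0.8}])

```text
time: 8.05
eef_pos: [0.5282, 0.4303, 0.1121]
tool_rot: [3.138, 0.001, 2.692]
ft_force: [0.0, -0.8, 0.5]
grip_width: 0.0681
```

```bash
python3 look.py w8 wrist; python3 go.py 0.6084,-0.1804,0.08,1.957 0.6084,-0.1804,0.11,1.957
```

```text
t8.10 [0.5282 0.4303 0.1123] [3.1383e+00 1.1000e-03 2.6917e+00] w0.0684 eye [0.4633 0.4611 0.2755]
t8.10 [0.5282 0.4303 0.1123] [3.1383e+00 1.1000e-03 2.6917e+00] w0.0684 F [-0.1 -0.2  1.8] q [-0.9   0.59  0.17  1.64 -0.12  0.93  0.44]
0.6084,-0.1804,0.08,1.957 xyz [-337.8, -515.1, 30.9] rot [0.2, -0.0, 42.1] rows 10.0 4.0
0.6084,-0.1804,0.11,1.957 xyz [-337.8, -515.0, 0.9] rot [0.2, -0.0, 42.1] rows 10.0 4.0
```

View pics/w8.png

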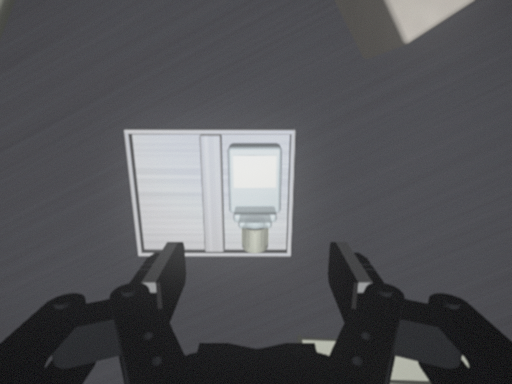

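Run:
```python
from fit import *
c=pickle.load(open("w8.pkl","rb"))
# tray fit
x,f,_=fit("tray",(0.5191,0.3916,-0.4495),[c],.09,.01); print("tray",x.round(4),f)
# flask on tray: compare overlays for candidate pose
ts=[]
def draw(p,parts,z,I,col,s,u0,v0):
    for P in parts:
        uv=((proj(c,pose(P,list(p)+[z]))-[u0,v0]+.5)*s).astype(np.int32)
        cv2.polylines(I,[cv2.convexHull(uv.reshape(-1,1,2))],True,col,1)
u0,v0,u1,v1=110,110,320,270; s=3.5
I=cv2.resize(c["frame"][v0:v1,u0:u1,::-1],None,fx=s,fy=s,interpolation=cv2.INTER_CUBIC).copy()
t=x; y=np.array([-np.sin(t[2]),np.cos(t[2])]); 
draw(t,M["tray"],0,I,(0,0,255),s,u0,v0)
draw(t,[box(-54,54,9,67,10,10)],0,I,(0,255,255),s,u0,v0)
draw(t,[box(-54,54,9,67,3,3)],0,I,(255,255,0),s,u0,v0)
for e in (0,):
    l=np.array(t[:2])+0.038*y
    draw([l[0],l[1],t[2]],M["flask"],0.003,I,(0,255,0),s,u0,v0)
cv2.imwrite("pics/fw8.png",I)
```

```text
tray [ 0.5191  0.3917 -0.4501] 0.22659200323072526
```

View pics/fw8.png

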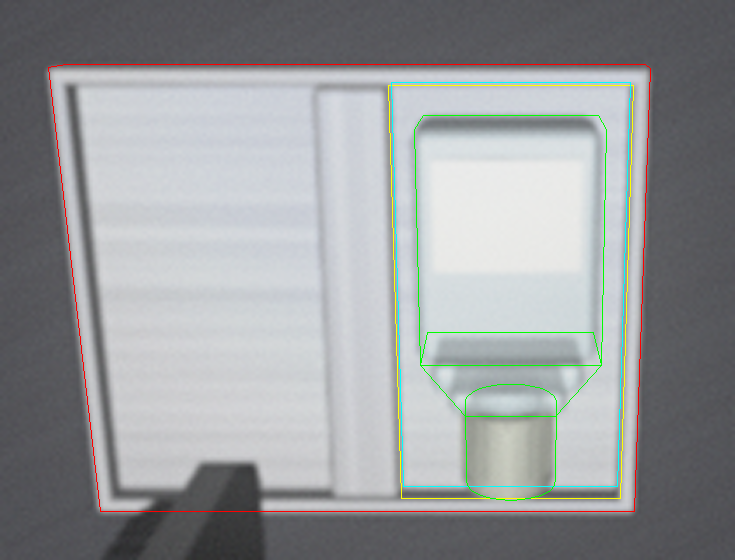

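Call:
send_rows(deltas=[{"xyz":[-17,-26,0],"rotation":[0,0,5],"hand":0.8},{"xyz":[-44,-67,0],"rotation":[0,0,11],"hand":0.8},{"xyz":[-74,-113,0],"rotation":[0,0,17],"hand":0.8},{"xyz":[-108,-165,0],"rotation":[0,0,23],"hand":0.8},{"xyz":[-142,-216,0],"rotation":[0,0,29],"hand":0.8},{"xyz":[-176,-268,0],"rotation":[0,0,35],"hand":0.8},{"xyz":[-210,-319,0],"rotation":[0,0,40],"hand":0.8},{"xyz":[-243,-371,0],"rotation":[0,0,42.1],"hand":0.8}])

```text
time: 9.1
eef_pos: [0.5842, -0.012, 0.1086]
tool_rot: [-3.14, -0.0, 1.956]
ft_force: [1.7, 0.5, 0.7]
grip_width: 0.0684
```

Call:
send_rows(deltas=[{"xyz":[-50,-13,5],"rotation":[0,0,0],"hand":0.8},{"xyz":[-100,-26,15],"rotation":[0,0,0],"hand":0.8},{"xyz":[-137,-35,25],"rotation":[0,0,0],"hand":0.8},{"xyz":[-157,-41,30],"rotation":[0,0,0],"hand":0.8},{"xyz":[-167,-43,31],"rotation":[0,0,0],"hand":0.8},{"xyz":[-167,-43,31],"rotation":[0,0,0],"hand":0.8},{"xyz":[-167,-43,31],"rotation":[0,0,0],"hand":0.8}])

```text
time: 9.98
eef_pos: [0.6083, -0.1791, 0.0788]
tool_rot: [3.141, -0.001, 1.959]
ft_force: [-0.1, -0.1, 0.1]
grip_width: 0.0684
```

```bash
python3 look.py w9 wrist
python3 - <<'E'
from ff import run
import numpy as np
r=run("w9",{"flaskR":("flask",(0.613,-0.1915,-1.18),.06,.03)},"fw9")["flaskR"]
d=np.array([np.cos(r[2]),np.sin(r[2])]); g=r[:2]-0.012*d; print("grip",g.round(4),"yaw",r[2]+np.pi)
from go import delta
print(delta(g[0],g[1],-0.012,r[2]+np.pi))
E
```

```text
t10.03 [ 0.6083 -0.1791  0.0788] [ 3.1409e+00 -8.0000e-04  1.9594e+00] w0.0687 eye [ 0.5814 -0.1126  0.2422]
flaskR [ 0.6122 -0.1881 -1.2044] 0.495
grip [ 0.6079 -0.1769] yaw 1.9371899927713905
(array([ 2.1,  0.4, 90.8]), array([ 0. , -0. ,  1.3]))
```

View pics/fw9.png

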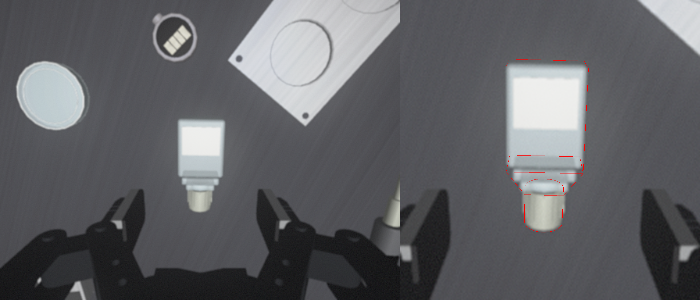

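Call:
send_rows(deltas=[{"xyz":[0,0,25],"rotation":[0,0,0],"hand":0.8},{"xyz":[1,0,55],"rotation":[0,0,0.3],"hand":0.8},{"xyz":[1,0,78],"rotation":[0,0,0.3],"hand":0.8},{"xyz":[1,0,88],"rotation":[0,0,0.3],"hand":0.7},{"xyz":[1,0,91],"rotation":[0,0,0.3],"hand":0.6},{"xyz":[1,0,91],"rotation":[0,0,0.3],"hand":0.2},{"xyz":[1,0,91],"rotation":[0,0,0.3],"hand":0.2},{"xyz":[1,0,91],"rotation":[0,0,0.3],"hand":0.2}], squeeze=30)

```text
time: 11.02
eef_pos: [0.6078, -0.1803, -0.0119]
tool_rot: [3.141, 0.0, 1.952]
ft_force: [0.4, 0.1, -0.6]
grip_width: 0.0423
```

```bash
python3 look.py w10 wrist
cat > edge.py <<'E'
from h import *
from bench import ctrl
import sys
# flask in hand: extent of points in tool frame above tips
c=pickle.load(open(sys.argv[1]+".pkl","rb")); s=ctrl.observe(); W=cloud(c); R_=Rn.from_euler("xyz",s["tool_rot"]).as_matrix()
T=((W-s["eef_pos"])@R_*1000).reshape(-1,3)
q=T[(abs(T[:,1])<18)&(T[:,2]>-41)&(T[:,2]<-20)&(T[:,0]>0)&(T[:,0]<60)]
print("base x pct",np.percentile(q[:,0],[90,98,99.5]).round(1),"z",np.percentile(q[:,2],[2,50]).round(1),"time",s["time"])
E
python3 edge.py w10; python3 go.py 0.5026,0.3574,-0.01,2.6915
```

```text
t11.07 [ 0.6078 -0.1802 -0.012 ] [3.1410e+00 3.0000e-04 1.9517e+00] w0.0426 eye [ 0.5813 -0.1134  0.1515]
base x pct [37.9 38.5 38.6] z [-39.2 -37.8] time 11.075
t11.07 [ 0.6078 -0.1802 -0.012 ] [3.1410e+00 3.0000e-04 1.9517e+00] w0.0426 F [0.  0.3 1.2] q [-0.05  0.71  0.34  1.82 -0.35  0.67  0.87]
0.5026,0.3574,-0.01,2.6915 xyz [538.2, 102.2, -2.1] rot [0.0, 0.0, -42.4] rows 9.0 4.0
```

View pics/w10.png

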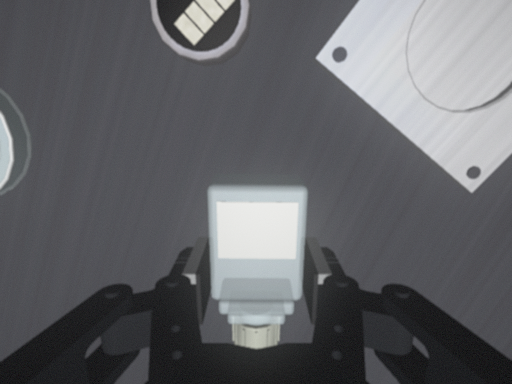

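```bash
python3 go.py 0.4959,0.3606,0.09,2.6915; python3 -c "
import numpy as np
t=np.radians(42.4); 
for f in (0.62,0.66,0.7):
    v=np.array([534.7,115.])*(1-f); print(f, v@np.array([[np.cos(t),np.sin(t)],[-np.sin(t),np.cos(t)]]))"
```

```text
t11.07 [ 0.6078 -0.1802 -0.012 ] [3.1410e+00 3.0000e-04 1.9517e+00] w0.0426 F [0.  0.3 1.2] q [-0.05  0.71  0.34  1.82 -0.35  0.67  0.87]
0.4959,0.3606,0.09,2.6915 xyz [543.6, 97.3, -102.1] rot [0.0, 0.0, -42.4] rows 9.0 4.0
0.62 [120.5767725  169.27930331]
0.66 [107.88448066 151.46042928]
0.7 [ 95.19218882 133.64155524]
```

Call:
send_rows(deltas=[{"xyz":[0,0,-20],"rotation":[0,0,0],"hand":0.2},{"xyz":[0,0,-60],"rotation":[0,0,0],"hand":0.2},{"xyz":[20,4,-95],"rotation":[0,0,-4],"hand":0.2},{"xyz":[65,12,-102],"rotation":[0,0,-10],"hand":0.2},{"xyz":[122,22,-102],"rotation":[0,0,-17],"hand":0.2},{"xyz":[180,32,-102],"rotation":[0,0,-24],"hand":0.2},{"xyz":[238,43,-102],"rotation":[0,0,-31],"hand":0.2},{"xyz":[296,53,-102],"rotation":[0,0,-37],"hand":0.2}])

```text
time: 12.08
eef_pos: [0.5467, 0.116, 0.0912]
tool_rot: [3.14, 0.002, 2.601]
ft_force: [0.9, -0.0, 0.1]
grip_width: 0.0422
```

Call:
send_rows(deltas=[{"xyz":[34,37,0],"rotation":[0,0,-3],"hand":0.2},{"xyz":[72,77,0],"rotation":[0,0,-5.4],"hand":0.2},{"xyz":[110,118,0],"rotation":[0,0,-5.4],"hand":0.2},{"xyz":[140,151,5],"rotation":[0,0,-5.4],"hand":0.2},{"xyz":[159,171,15],"rotation":[0,0,-5.4],"hand":0.2},{"xyz":[171,184,30],"rotation":[0,0,-5.4],"hand":0.2},{"xyz":[171,184,40],"rotation":[0,0,-5.4],"hand":0.2},{"xyz":[171,184,40],"rotation":[0,0,-5.4],"hand":0.2}])

```text
time: 13.08
eef_pos: [0.4957, 0.3578, 0.0487]
tool_rot: [-3.139, 0.0, 2.69]
ft_force: [-0.9, -0.6, 0.3]
grip_width: 0.0422
```

```bash
python3 look.py w11 wrist; python3 edge.py w11; python3 go.py 0.4959,0.3606,-0.002,2.6915
```

```text
t13.12 [0.4962 0.3579 0.0493] [-3.1398e+00  5.0000e-04  2.6892e+00] w0.0421 eye [0.4314 0.3895 0.2121]
base x pct [38.2 38.8 38.9] z [-38.5 -37.1] time 13.125
t13.12 [0.4962 0.3579 0.0493] [-3.1398e+00  5.0000e-04  2.6892e+00] w0.0421 F [ 0.2 -0.4 -0.1] q [-0.84  0.57  0.16  1.84 -0.12  0.74  0.5 ]
0.4959,0.3606,-0.002,2.6915 xyz [1.5, 2.4, 51.3] rot [-0.1, 0.0, -0.1] rows 1.0 1.0
```

View pics/w11.png

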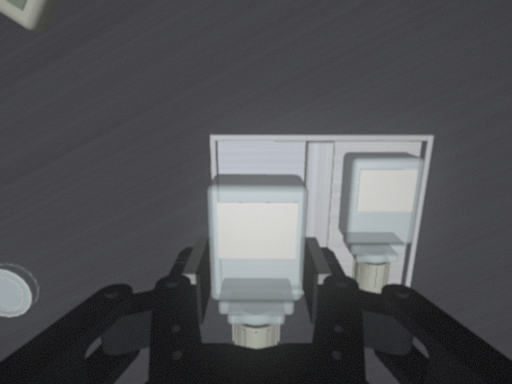

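Call:
send_rows(deltas=[{"xyz":[1,1.5,15],"rotation":[0,0,-0.1],"hand":0.2},{"xyz":[1.5,2.4,32],"rotation":[0,0,-0.1],"hand":0.2},{"xyz":[1.5,2.4,44],"rotation":[0,0,-0.1],"hand":0.2},{"xyz":[1.5,2.4,51],"rotation":[0,0,-0.1],"hand":0.2},{"xyz":[1.5,2.4,54.5],"rotation":[0,0,-0.1],"hand":0.2},{"xyz":[1.5,2.4,57],"rotation":[0,0,-0.1],"hand":0.2},{"xyz":[1.5,2.4,58],"rotation":[0,0,-0.1],"hand":0.2},{"xyz":[1.5,2.4,58],"rotation":[0,0,-0.1],"hand":0.2}])

```text
time: 14.12
eef_pos: [0.4954, 0.3631, -0.0082]
tool_rot: [3.141, 0.0, 2.694]
ft_force: [0.6, 0.9, 0.8]
grip_width: 0.042
```

```bash
python3 go.py 0.4959,0.3606,-0.009,2.6915
```

```text
t14.12 [ 0.4954  0.3631 -0.0082] [3.1412e+00 1.0000e-04 2.6935e+00] w0.0420 F [0.6 0.9 0.8] q [-0.83  0.66  0.14  1.86 -0.14  0.64  0.51]
0.4959,0.3606,-0.009,2.6915 xyz [-1.5, -2.1, 0.8] rot [0.0, 0.0, 0.1] rows 1.0 1.0
```

Call:
send_rows(deltas=[{"xyz":[-1.5,-2,0.2],"rotation":[0,0,0],"hand":0.2},{"xyz":[-1.5,-2,1],"rotation":[0,0,0],"hand":0.2},{"xyz":[-1.5,-2,1],"rotation":[0,0,0],"hand":0.62},{"xyz":[-1.5,-2,1],"rotation":[0,0,0],"hand":0.62},{"xyz":[-1.5,-2,1],"rotation":[0,0,0],"hand":0.62},{"xyz":[-1.5,-2,-8],"rotation":[0,0,0],"hand":0.62},{"xyz":[-1.5,-2,-45],"rotation":[0,0,0],"hand":0.62},{"xyz":[-1.5,-2,-95],"rotation":[0,0,0],"hand":0.62}])

```text
time: 15.12
eef_pos: [0.495, 0.36, 0.0871]
tool_rot: [-3.139, -0.001, 2.694]
ft_force: [0.7, 1.0, 0.1]
grip_width: 0.0527
```

Call:
send_rows(deltas=[{"xyz":[0,0,-15],"rotation":[0,0,0],"hand":1},{"xyz":[0,0,-20],"rotation":[0,0,0],"hand":1}])

```text
time: 15.38
eef_pos: [0.496, 0.3609, 0.1077]
tool_rot: [3.14, 0.001, 2.694]
ft_force: [-0.9, 0.2, 0.3]
grip_width: 0.0847
```

```bash
python3 look.py w12 wrist; python3 go.py 0.462,-0.1785,0.05,1.2
```

```text
t15.43 [0.4957 0.3607 0.1072] [3.1409e+00 1.0000e-04 2.6936e+00] w0.0856 eye [0.4312 0.3918 0.2711]
t15.43 [0.4957 0.3607 0.1072] [3.1409e+00 1.0000e-04 2.6936e+00] w0.0856 F [ 0.1 -0.3 -0.5] q [-0.86  0.49  0.17  1.81 -0.11  0.85  0.49]
0.462,-0.1785,0.05,1.2 xyz [-203.2, -500.7, 56.9] rot [0.0, -0.0, 85.6] rows 9.0 8.0
```

View pics/w12.png

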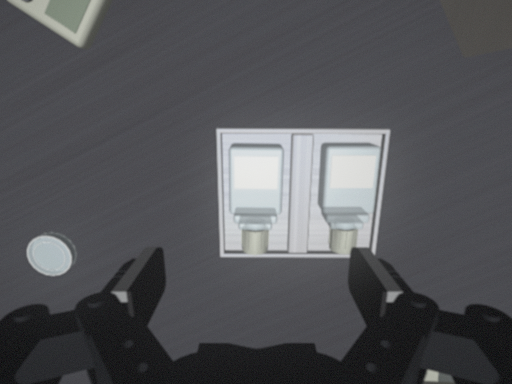

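```bash
cat > plan.py <<'E'
import sys,numpy as np
from scipy.spatial.transform import Rotation as Rn
from bench import ctrl
# plan x,y,z,yaw : split between two calls; prints rows in tool axes. usage: plan.py x y z yaw f(frac in first call) 
x,y,z,yaw,f=[float(a) for a in sys.argv[1:6]]
s=ctrl.observe(); p=s["eef_pos"]; R0=Rn.from_euler("xyz",s["tool_rot"]); R1=Rn.from_euler("xyz",[np.pi,0,yaw])
d=R0.inv().apply(np.array([x,y,z])-p)*1000; w=np.degrees((R0.inv()*R1).as_rotvec())
print("from",p.round(4),s["tool_rot"].round(3),"total",d.round(1),w.round(1),"norm",np.linalg.norm(d[:2]).round(0))
print("A end",(d*f).round(0),"rot",w.round(1)); d2=R1.inv().apply(R0.apply(d-(d*f).round(0))); print("B in new axes",d2.round(1))
E
python3 plan.py 0.463 -0.18 0.05 1.30 0.72
```

```text
from [0.4957 0.3607 0.1072] [3.141 0.    2.694] total [-204.7 -501.6   56.9] [ 0.  -0.  79.8] norm 542.0
A end [-147. -361.   41.] rot [ 0.  -0.  79.8]
B in new axes [-148.5   32.    16. ]
```

Call:
send_rows(deltas=[{"xyz":[-10,-25,0],"rotation":[0,0,8],"hand":1},{"xyz":[-27,-65,0],"rotation":[0,0,18],"hand":1},{"xyz":[-45,-110,0],"rotation":[0,0,28.5],"hand":1},{"xyz":[-66,-161,0],"rotation":[0,0,39],"hand":1},{"xyz":[-86,-211,0],"rotation":[0,0,49.5],"hand":1},{"xyz":[-106,-261,0],"rotation":[0,0,60],"hand":1},{"xyz":[-127,-311,0],"rotation":[0,0,70],"hand":1},{"xyz":[-147,-361,0],"rotation":[0,0,79.8],"hand":1}])

```text
time: 16.42
eef_pos: [0.4705, -0.0302, 0.1055]
tool_rot: [-3.14, 0.001, 1.295]
ft_force: [1.6, 1.2, -0.8]
grip_width: 0.0853
```

Call:
send_rows(deltas=[{"xyz":[-45,10,0],"rotation":[0,0,0],"hand":1},{"xyz":[-89,19,10],"rotation":[0,0,0],"hand":1},{"xyz":[-122,26,25],"rotation":[0,0,0],"hand":1},{"xyz":[-140,30,40],"rotation":[0,0,0],"hand":1},{"xyz":[-148.5,32,50],"rotation":[0,0,0],"hand":1},{"xyz":[-148.5,32,55],"rotation":[0,0,0],"hand":1},{"xyz":[-148.5,32,55],"rotation":[0,0,0],"hand":1},{"xyz":[-148.5,32,55],"rotation":[0,0,0],"hand":1}])

```text
time: 17.42
eef_pos: [0.4635, -0.1793, 0.0518]
tool_rot: [3.141, -0.0, 1.302]
ft_force: [-0.7, -0.1, 0.2]
grip_width: 0.0854
```

```bash
python3 look.py w13 wrist
python3 - <<'E'
from ff import run
from go import delta
r=run("w13",{"dL":("dL",(0.463,-0.18,0),.036,.016)},"fw13")["dL"]
print(delta(r[0],r[1],-0.018,1.30))
E
```

```text
t17.48 [ 0.4636 -0.1794  0.052 ] [ 3.1409e+00 -4.0000e-04  1.3020e+00] w0.0854 eye [ 0.4831 -0.1099  0.2153]
dL [ 0.4627 -0.1784] 0.053
(array([ 0.7, -1.1, 69.9]), array([ 0. , -0. ,  0.1]))
```

View pics/fw13.png

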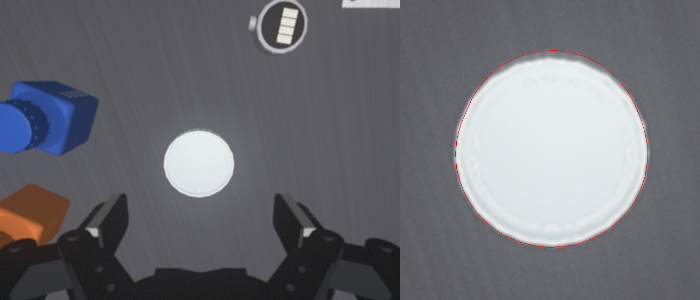

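Call:
send_rows(deltas=[{"xyz":[0.7,-1,22],"rotation":[0,0,0],"hand":0.95},{"xyz":[0.7,-1,46],"rotation":[0,0,0],"hand":0.95},{"xyz":[0.7,-1,62],"rotation":[0,0,0],"hand":0.95},{"xyz":[0.7,-1,68],"rotation":[0,0,0],"hand":0.85},{"xyz":[0.7,-1,70],"rotation":[0,0,0],"hand":0.5},{"xyz":[0.7,-1,70],"rotation":[0,0,0],"hand":0.4},{"xyz":[0.7,-1,70],"rotation":[0,0,0],"hand":0.4},{"xyz":[0.7,-1,70],"rotation":[0,0,0],"hand":0.4}], squeeze=30)

```text
time: 18.48
eef_pos: [0.4626, -0.1793, -0.0179]
tool_rot: [3.141, -0.0, 1.301]
ft_force: [-1.9, 0.4, 5.0]
grip_width: 0.0582
```

```bash
python3 look.py w14 wrist; python3 plan.py 0.6798 0.024 0.08 1.30 1.0
```

```text
t18.52 [ 0.4626 -0.1793 -0.0179] [ 3.1410e+00 -2.0000e-04  1.3007e+00] w0.0585 eye [ 0.4822 -0.1099  0.1456]
from [ 0.4626 -0.1793 -0.0179] [ 3.141 -0.     1.301] total [253.9 155.2 -97.7] [ 0. -0.  0.] norm 298.0
A end [254. 155. -98.] rot [ 0. -0.  0.]
B in new axes [-0.1  0.2  0.3]
```

View pics/w14.png

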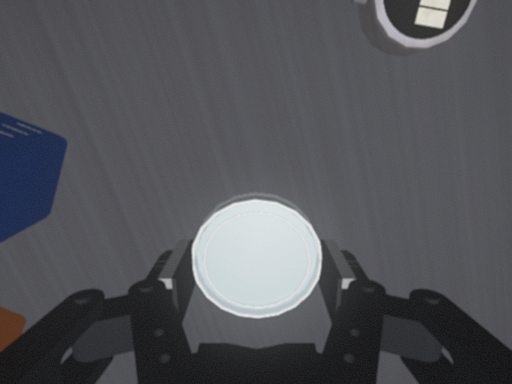

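Call:
send_rows(deltas=[{"xyz":[0,0,-12],"rotation":[0,0,0],"hand":0.4},{"xyz":[0,0,-48],"rotation":[0,0,0],"hand":0.4},{"xyz":[20,17,-85],"rotation":[0,0,0],"hand":0.4},{"xyz":[60,50,-100],"rotation":[0,0,0],"hand":0.4},{"xyz":[105,88,-100],"rotation":[0,0,0],"hand":0.4},{"xyz":[148,124,-100],"rotation":[0,0,0],"hand":0.4},{"xyz":[178,149,-100],"rotation":[0,0,0],"hand":0.4},{"xyz":[188,158,-100],"rotation":[0,0,0],"hand":0.4}])

```text
time: 19.52
eef_pos: [0.6666, -0.0374, 0.082]
tool_rot: [3.141, -0.001, 1.304]
ft_force: [-1.1, -0.5, -0.1]
grip_width: 0.0586
```

Call:
send_rows(deltas=[{"xyz":[0,0,0],"rotation":[0,0,0],"hand":0.4},{"xyz":[0,0,0],"rotation":[0,0,0],"hand":0.4},{"xyz":[0,0,0],"rotation":[0,0,0],"hand":0.4}])

```text
time: 19.9
eef_pos: [0.6637, -0.0417, 0.0819]
tool_rot: [-3.141, 0.0, 1.299]
ft_force: [-0.2, -0.0, -0.5]
grip_width: 0.0586
```

```bash
python3 look.py w15 wrist
python3 - <<'E'
from ff import run
r=run("w15",{"car":("car",(0.6685,-0.0165,-0.271),.095,.01)},"fw15")["car"]
import numpy as np
for v in (0.042,-0.046): print(r[0]-np.sin(r[2])*v, r[1]+np.cos(r[2])*v)
E
```

```text
t19.95 [ 0.6639 -0.0413  0.0818] [-3.1413e+00  1.0000e-04  1.2989e+00] w0.0586 eye [0.6836 0.0277 0.2453]
car [ 0.6682 -0.0139 -0.2708] 0.259
0.679385175554926 0.02657410968595684
0.6558458165491623 -0.05821915996203924
```

View pics/w15.png

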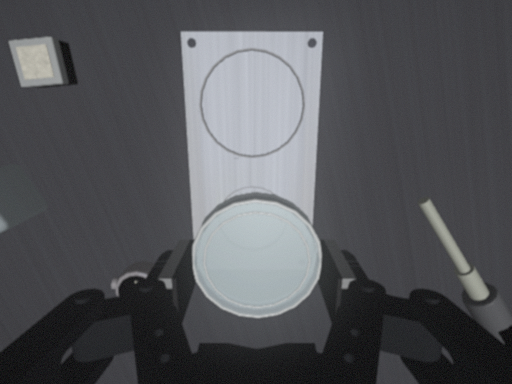

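View pics/fw15.png

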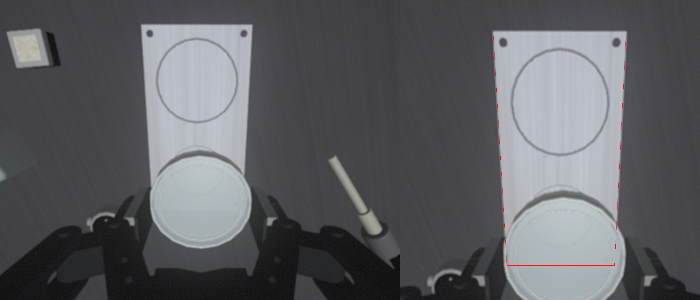

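```bash
cat > circ.py <<'E'
from h import *
from scipy.optimize import minimize
def ring(img,x,y,r,z,span=0.05,out=None,rr=0.004,mask=None):
    c=pickle.load(open(img+".pkl","rb")) if isinstance(img,str) else img
    s=0.0004; o=ortho(c,x-span,x+span,y-span,y+span,z,s); g=cv2.cvtColor(o,cv2.COLOR_RGB2GRAY).astype(np.float32)
    g=cv2.GaussianBlur(g,(0,0),1.5); bg=cv2.GaussianBlur(g,(0,0),10); d=bg-g  # dark ring positive
    n=g.shape[0]; t=np.linspace(0,2*np.pi,360,endpoint=False)
    def sc(p):
        u=((y+span)-(p[1]+p[2]*np.sin(t)))/s; v=((x+span)-(p[0]+p[2]*np.cos(t)))/s
        val=cv2.remap(d,u.astype(np.float32)[None],v.astype(np.float32)[None],cv2.INTER_LINEAR)[0]
        return -np.clip(val,0,15).mean()
    best=min(((sc((x+a,y+b,r+e)),x+a,y+b,r+e) for a in np.arange(-.01,.0101,.001) for b in np.arange(-.01,.0101,.001) for e in (-.001,0,.001)))
    m=minimize(sc,best[1:],method="Nelder-Mead",options=dict(initial_simplex=[best[1:],(best[1]+.001,best[2],best[3]),(best[1],best[2]+.001,best[3]),(best[1],best[2],best[3]+.001)]))
    if out:
        b=o[:,:,::-1].copy(); cv2.circle(b,(int(((y+span)-m.x[1])/s),int(((x+span)-m.x[0])/s)),int(m.x[2]/s),(0,0,255),1); cv2.imwrite(f"pics/{out}.png",b)
    return m.x,m.fun
E
python3 - <<'E'
from circ import *
x,f=ring("w15",0.6794,0.0266,0.037,0.009,out="c15"); print(x.round(4),f)
c=pickle.load(open("w15.pkl","rb"))
# corner holes/edges: top edge of carrier in image along column 252
print(proj(c,[[0.6682+0.024*0.9,0,0.009]]))
from fit import *
for d in (0,0.002,0.004,-0.002): 
    p=(0.6682-np.sin(-.2708)*d,-0.0139+np.cos(-.2708)*d,-0.2708); print(d,proj(c,pose(box(-48,48,90,90,9,9),p)).round(1).tolist()[0:8:2])
E
```

```text
[0.6794 0.0256 0.037 ] -15.0
[[274.88066694 135.87195807]]
0 [[180.3, 30.0], [180.3, 30.0], [322.3, 29.9], [322.3, 29.9]]
0.002 [[180.1, 26.7], [180.1, 26.7], [322.5, 26.6], [322.5, 26.6]]
0.004 [[179.9, 23.4], [179.9, 23.4], [322.7, 23.3], [322.7, 23.3]]
-0.002 [[180.5, 33.2], [180.5, 33.2], [322.1, 33.2], [322.1, 33.2]]
```

View pics/c15.png

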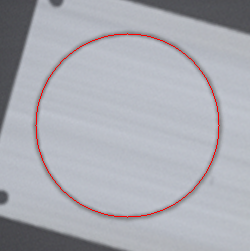

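```bash
python3 - <<'E'
from circ import *
from bench import ctrl
c=pickle.load(open("w15.pkl","rb")); s=ctrl.observe()
# dish in hand: top disc at z = 0.0997+0.016
f,cx,cy=K(c)
W=cloud(c); zt=W[240:300,220:290,2]; print("dish top z",np.nanmedian(zt))
ztop=np.nanmedian(zt)
m=(abs(W[...,2]-ztop)<0.004); m[:190]=False; m[320:]=False; m[:,:185]=False; m[:,330:]=False
mm=m.astype(np.uint8)*255; cn,_=cv2.findContours(mm,cv2.RETR_EXTERNAL,cv2.CHAIN_APPROX_NONE); k=max(cn,key=cv2.contourArea)
P=np.array([W[v,u,:2] for u,v in k[:,0]]); 
cc,r=cv2.minEnclosingCircle((P*1000).astype(np.float32)); print("enclosing",np.array(cc).round(1),r)
R_=Rn.from_euler("xyz",s["tool_rot"]).as_matrix(); q=np.array([cc[0]/1000,cc[1]/1000,ztop])-s["eef_pos"]; print("tool offset mm",(q@R_*1000).round(1))
E
python3 go.py 0.6794,0.0256,-0.0139,1.30
```

```text
dish top z 0.11630657180922392
enclosing [665.7 -37.4] 33.44157409667969
tool offset mm [  4.2   0.7 -34.5]
t19.95 [ 0.6639 -0.0413  0.0818] [-3.1413e+00  1.0000e-04  1.2989e+00] w0.0586 F [-0.6 -0.   1. ] q [-0.41  0.66  0.55  1.71 -0.42  0.89  0.05]
0.6794,0.0256,-0.0139,1.30 xyz [68.6, -3.0, 95.7] rot [-0.0, 0.0, -0.1] rows 2.0 1.0
```

Call:
send_rows(deltas=[{"xyz":[20,-1,5],"rotation":[0,0,0],"hand":0.4},{"xyz":[48,-2,15],"rotation":[0,0,0],"hand":0.4},{"xyz":[63,-3,38],"rotation":[0,0,0],"hand":0.4},{"xyz":[67,-3,60],"rotation":[0,0,0],"hand":0.4},{"xyz":[67,-3,76],"rotation":[0,0,0],"hand":0.4},{"xyz":[67,-3,84],"rotation":[0,0,0],"hand":0.4},{"xyz":[67,-3,87],"rotation":[0,0,0],"hand":0.4},{"xyz":[67,-3,87],"rotation":[0,0,0],"hand":0.4}])

```text
time: 20.95
eef_pos: [0.68, 0.0246, -0.005]
tool_rot: [3.141, -0.0, 1.3]
ft_force: [0.2, 0.2, 0.4]
grip_width: 0.0584
```

```bash
python3 look.py w16 wrist;  python3 go.py 0.679,0.0241,-0.0139,1.30
```

```text
t21.00 [ 0.6802  0.0248 -0.0047] [ 3.1406e+00 -3.0000e-04  1.3001e+00] w0.0582 eye [0.6997 0.0939 0.1584]
t21.00 [ 0.6802  0.0248 -0.0047] [ 3.1406e+00 -3.0000e-04  1.3001e+00] w0.0582 F [ 0.2 -0.3 -0. ] q [-0.46  0.79  0.49  1.7  -0.49  0.77 -0.  ]
0.679,0.0241,-0.0139,1.30 xyz [-1.0, -1.0, 9.2] rot [0.1, -0.0, 0.0] rows 1.0 1.0
```

View pics/w16.png

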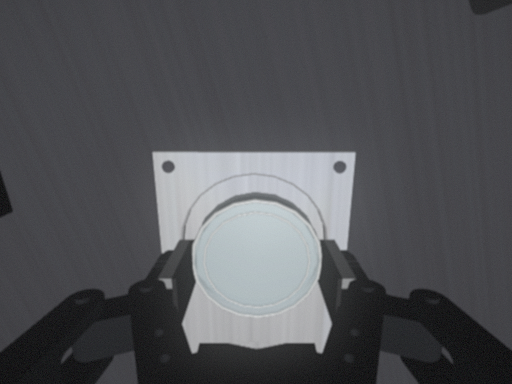

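Call:
send_rows(deltas=[{"xyz":[-0.5,-0.5,3.5],"rotation":[0,0,0],"hand":0.4},{"xyz":[-1,-1,6.5],"rotation":[0,0,0],"hand":0.4},{"xyz":[-1,-1,8.3],"rotation":[0,0,0],"hand":0.4},{"xyz":[-1,-1,9.2],"rotation":[0,0,0],"hand":0.4},{"xyz":[-1,-1,9.2],"rotation":[0,0,0],"hand":0.4}])

```text
time: 21.62
eef_pos: [0.6783, 0.0246, -0.0138]
tool_rot: [-3.141, -0.0, 1.301]
ft_force: [-3.2, -0.6, 7.1]
grip_width: 0.0584
```

```bash
python3 go.py 0.679,0.0241,-0.0139,1.30
```

```text
t21.62 [ 0.6783  0.0246 -0.0138] [-3.1410e+00 -4.0000e-04  1.3007e+00] w0.0584 F [-3.2 -0.6  7.1] q [-0.45  0.8   0.48  1.71 -0.5   0.76  0.  ]
0.679,0.0241,-0.0139,1.30 xyz [-0.3, 0.8, 0.1] rot [-0.0, -0.0, 0.0] rows 1.0 0.0
```

Call:
send_rows(deltas=[{"xyz":[0,0.5,0],"rotation":[0,0,0],"hand":0.85},{"xyz":[0,0.5,0],"rotation":[0,0,0],"hand":0.85},{"xyz":[0,0.5,0],"rotation":[0,0,0],"hand":0.85},{"xyz":[0,0.5,-8],"rotation":[0,0,0],"hand":0.85},{"xyz":[0,0.5,-40],"rotation":[0,0,0],"hand":0.85},{"xyz":[0,0.5,-85],"rotation":[0,0,0],"hand":0.85},{"xyz":[0,0.5,-108],"rotation":[0,0,0],"hand":0.85},{"xyz":[0,0.5,-115],"rotation":[0,0,0],"hand":0.85}])

```text
time: 22.62
eef_pos: [0.6801, 0.0243, 0.1026]
tool_rot: [3.139, -0.001, 1.301]
ft_force: [0.0, -0.7, 0.4]
grip_width: 0.0723
```

```bash
python3 look.py w17 wrist
python3 - <<'E'
from h import *
for n in ("side0","scene0"):
    c=pickle.load(open(n+".pkl","rb")); W=cloud(c); I=c["frame"].astype(int)
    m=(((I[...,2]-I[...,0])>40)|((I[...,0]-I[...,2])>60))&(W[...,2]>0.069)&(W[...,2]<0.09)&(W[...,0]<0.5)&(W[...,0]>0.2)
    nn,lab,st,ce=cv2.connectedComponentsWithStats(m.astype(np.uint8))
    for i in range(1,nn):
        if st[i,4]>8: print(n,W[lab==i].mean(0).round(4),st[i,4])
    if n=="side0":
        pass
E
python3 plan.py 0.4712 0.1625 0.05 1.30 0.6
```

```text
t22.68 [0.6798 0.0244 0.1022] [ 3.1394e+00 -1.1000e-03  1.3007e+00] w0.0722 eye [0.6993 0.0936 0.2661]
side0 [ 0.3081 -0.1827  0.0747] 85
side0 [ 0.3694 -0.1041  0.0747] 96
side0 [0.3895 0.0056 0.0746] 121
side0 [0.3641 0.1495 0.0745] 174
scene0 [0.3616 0.1475 0.0744] 79
scene0 [0.388  0.0032 0.0747] 95
scene0 [ 0.3683 -0.1069  0.0746] 100
scene0 [ 0.3064 -0.1849  0.0749] 103
from [0.6798 0.0244 0.1022] [ 3.139e+00 -1.000e-03  1.301e+00] total [  77.3 -238.    51.8] [ 0.1 -0.1  0. ] norm 250.0
A end [  46. -143.   31.] rot [ 0.1 -0.1  0. ]
B in new axes [ 31.3 -95.   20.9]
```

View pics/w17.png

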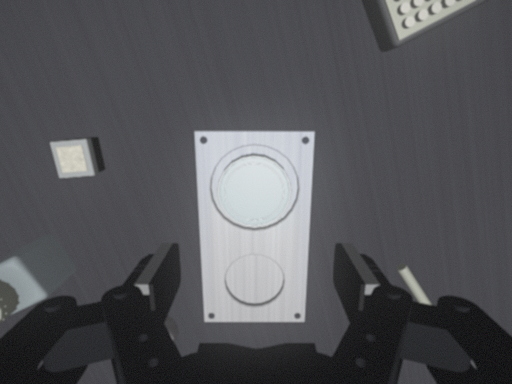

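Run:
```python
from circ import *
from fit import *
c=pickle.load(open("w17.pkl","rb"))
W=cloud(c)
print("dish top z",np.nanmedian(W[175:205,240:270,2]),"plate z",np.nanmedian(W[235:250,215:240,2]))
T=W[165:212,225:282]; A=np.c_[T.reshape(-1,3)[:,:2],np.ones(T.shape[0]*T.shape[1])]; b=T.reshape(-1,3)[:,2]; ok=np.isfinite(b)&(b>0.012); co=np.linalg.lstsq(A[ok],b[ok],rcond=None)[0]; print("tilt mm/m",co[:2]*1000)
s=4; u0,v0,u1,v1=190,125,320,330
I=cv2.resize(c["frame"][v0:v1,u0:u1,::-1],None,fx=s,fy=s,interpolation=cv2.INTER_CUBIC).copy()
def draw(P,col):
    uv=((proj(c,P)-[u0,v0]+.5)*s).astype(np.int32); cv2.polylines(I,[cv2.convexHull(uv.reshape(-1,1,2))],True,col,1)
draw(pose(cyl(37,9,9),(0.6794,0.0256,0)),(0,255,255))
best=None
for dx in np.arange(-.007,.0071,.001):
    pass
draw(pose(cyl(30,0,16),(0.6794,0.0256,0,0.004)),(0,255,0))
draw(pose(cyl(27,9,9),(0.6794-0.0235,0.0256-0.0848,0)),(255,255,0))
cv2.imwrite("pics/fw17.png",I[:600])
```

```text
dish top z 0.020735169537363887 plate z 0.00982024975074447
tilt mm/m [-1.24109    -0.40266311]
```

View pics/fw17.png

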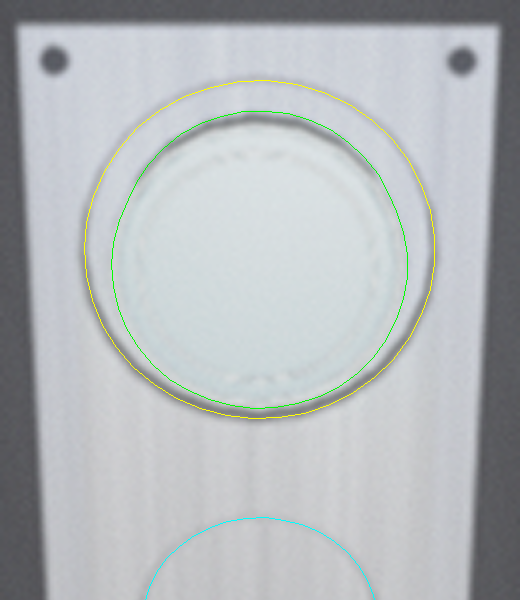

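Call:
send_rows(deltas=[{"xyz":[12,-38,0],"rotation":[0,0,0],"hand":0.75},{"xyz":[28,-88,0],"rotation":[0,0,0],"hand":0.75},{"xyz":[46,-142,5],"rotation":[0,0,0],"hand":0.75},{"xyz":[62,-190,20],"rotation":[0,0,0],"hand":0.75},{"xyz":[71,-220,38],"rotation":[0,0,0],"hand":0.75},{"xyz":[76,-234,48],"rotation":[0,0,0],"hand":0.75},{"xyz":[77.3,-238,52],"rotation":[0,0,0],"hand":0.75},{"xyz":[77.3,-238,52],"rotation":[0,0,0],"hand":0.75}])

```text
time: 23.68
eef_pos: [0.4712, 0.1617, 0.0484]
tool_rot: [3.141, 0.0, 1.3]
ft_force: [0.9, 0.1, 0.7]
grip_width: 0.064
```

Call:
send_rows(deltas=[{"xyz":[0,0,0],"rotation":[0,0,0],"hand":0.75},{"xyz":[0,0,0],"rotation":[0,0,0],"hand":0.75}])

```text
time: 23.92
eef_pos: [0.4712, 0.1619, 0.0488]
tool_rot: [3.141, -0.0, 1.299]
ft_force: [-0.3, 0.5, 0.5]
grip_width: 0.0643
```

```bash
python3 look.py w18 wrist
python3 - <<'E'
from ff import run
from go import delta
r=run("w18",{"dS":("dS",(0.4712,0.1625,0),.028,.013)},"fw18")["dS"]
print(delta(r[0],r[1],-0.018,1.30))
E
```

```text
t23.98 [0.471  0.162  0.0487] [ 3.1408e+00 -4.0000e-04  1.2997e+00] w0.0642 eye [0.4908 0.2313 0.2122]
dS [0.4708 0.1644] 0.036
(array([ 2.2, -0.9, 66.7]), array([ 0., -0., -0.]))
```

View pics/fw18.png

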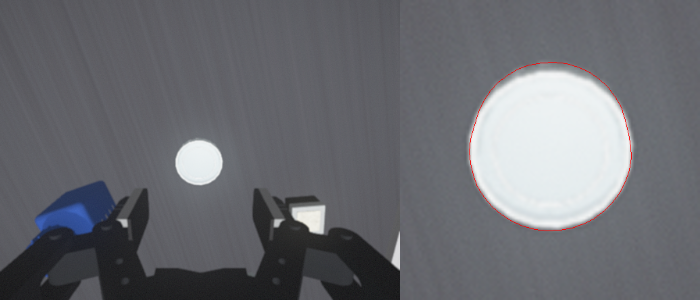

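Call:
send_rows(deltas=[{"xyz":[1,-0.5,20],"rotation":[0,0,0],"hand":0.75},{"xyz":[2.2,-0.9,43],"rotation":[0,0,0],"hand":0.75},{"xyz":[2.2,-0.9,58],"rotation":[0,0,0],"hand":0.75},{"xyz":[2.2,-0.9,65],"rotation":[0,0,0],"hand":0.65},{"xyz":[2.2,-0.9,66.7],"rotation":[0,0,0],"hand":0.5},{"xyz":[2.2,-0.9,66.7],"rotation":[0,0,0],"hand":0.2},{"xyz":[2.2,-0.9,66.7],"rotation":[0,0,0],"hand":0.2},{"xyz":[2.2,-0.9,66.7],"rotation":[0,0,0],"hand":0.2}], squeeze=30)

```text
time: 24.98
eef_pos: [0.4702, 0.1649, -0.018]
tool_rot: [3.141, -0.0, 1.301]
ft_force: [0.8, 0.4, 0.1]
grip_width: 0.0383
```

```bash
python3 look.py w19 wrist; python3 plan.py 0.6559 -0.0592 0.08 1.30 1.0
```

```text
t25.02 [ 0.47    0.1649 -0.0181] [ 3.1413e+00 -4.0000e-04  1.3009e+00] w0.0384 eye [0.4898 0.2343 0.1455]
from [ 0.47    0.1649 -0.0181] [ 3.141 -0.     1.301] total [-166.4  238.9  -98.1] [ 0.  -0.   0.1] norm 291.0
A end [-166.  239.  -98.] rot [ 0.  -0.   0.1]
B in new axes [-0.4 -0.1 -0.1]
```

View pics/w19.png

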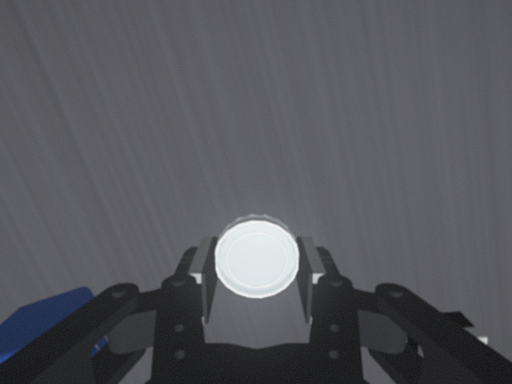

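Call:
send_rows(deltas=[{"xyz":[0,0,-12],"rotation":[0,0,0],"hand":0.2},{"xyz":[0,0,-48],"rotation":[0,0,0],"hand":0.2},{"xyz":[-15,22,-85],"rotation":[0,0,0],"hand":0.2},{"xyz":[-47,68,-98],"rotation":[0,0,0],"hand":0.2},{"xyz":[-81,116,-98],"rotation":[0,0,0],"hand":0.2},{"xyz":[-115,165,-98],"rotation":[0,0,0],"hand":0.2},{"xyz":[-145,208,-98],"rotation":[0,0,0],"hand":0.2},{"xyz":[-161,231,-98],"rotation":[0,0,0],"hand":0.2}])

```text
time: 26.02
eef_pos: [0.651, -0.0557, 0.0809]
tool_rot: [3.14, 0.001, 1.298]
ft_force: [-0.2, 0.3, 0.3]
grip_width: 0.0382
```

Call:
send_rows(deltas=[{"xyz":[-5.4,8,3],"rotation":[0,0,0],"hand":0.2},{"xyz":[-5.4,8,20],"rotation":[0,0,0],"hand":0.2},{"xyz":[-5.4,8,45],"rotation":[0,0,0],"hand":0.2},{"xyz":[-5.4,8,65],"rotation":[0,0,0],"hand":0.2},{"xyz":[-5.4,8,77],"rotation":[0,0,0],"hand":0.2},{"xyz":[-5.4,8,82],"rotation":[0,0,0],"hand":0.2},{"xyz":[-5.4,8,83],"rotation":[0,0,0],"hand":0.2},{"xyz":[-5.4,8,83],"rotation":[0,0,0],"hand":0.2}])

```text
time: 27.02
eef_pos: [0.6564, -0.0595, -0.0027]
tool_rot: [3.141, -0.0, 1.301]
ft_force: [0.3, 0.6, -0.2]
grip_width: 0.0383
```

```bash
python3 look.py w20 wrist
python3 - <<'E'
from circ import *
x,f=ring("w17",0.6559,-0.0592,0.027,0.009,span=0.04,out="c17"); print("w17 ring",x.round(4),f)
x,f=ring("w20",0.6559,-0.0592,0.027,0.009,span=0.04,out="c20"); print("w20 ring",x.round(4),f)
E
python3 go.py 0.6559,-0.0592,-0.0141,1.301
```

```text
t27.07 [ 0.6564 -0.0595 -0.0026] [ 3.1405e+00 -3.0000e-04  1.3007e+00] w0.0386 eye [0.6759 0.0099 0.1608]
w17 ring [ 0.6555 -0.0592  0.0273] -11.485967636108398
w20 ring [ 0.654  -0.0694  0.024 ] -9.86536979675293
t27.07 [ 0.6564 -0.0595 -0.0026] [ 3.1405e+00 -3.0000e-04  1.3007e+00] w0.0386 F [ 0.1  0.1 -0.8] q [-0.34  0.76  0.49  1.76 -0.5   0.75  0.13]
0.6559,-0.0592,-0.0141,1.301 xyz [0.1, -0.6, 11.5] rot [0.1, -0.0, -0.0] rows 1.0 1.0
```

View pics/w20.png

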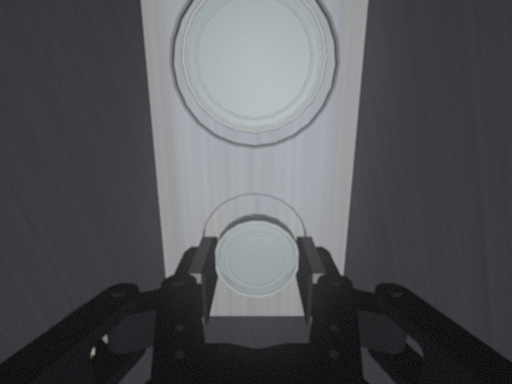

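Call:
send_rows(deltas=[{"xyz":[0,-0.6,4],"rotation":[0,0,0],"hand":0.2},{"xyz":[0,-0.6,8],"rotation":[0,0,0],"hand":0.2},{"xyz":[0,-0.6,10.3],"rotation":[0,0,0],"hand":0.2},{"xyz":[0,-0.6,11.3],"rotation":[0,0,0],"hand":0.2},{"xyz":[0,-0.6,11.5],"rotation":[0,0,0],"hand":0.2}])

```text
time: 27.7
eef_pos: [0.6552, -0.0591, -0.0141]
tool_rot: [-3.141, -0.001, 1.301]
ft_force: [-3.1, 1.1, 7.7]
grip_width: 0.0387
```

```bash
python3 go.py 0.6559,-0.0592,-0.0141,1.301
```

```text
t27.70 [ 0.6552 -0.0591 -0.0141] [-3.1411e+00 -6.0000e-04  1.3006e+00] w0.0387 F [-3.1  1.1  7.7] q [-0.34  0.77  0.48  1.76 -0.51  0.73  0.14]
0.6559,-0.0592,-0.0141,1.301 xyz [0.1, 0.7, 0.0] rot [-0.0, -0.0, -0.0] rows 1.0 0.0
```

Call:
send_rows(deltas=[{"xyz":[0,0.6,0],"rotation":[0,0,0],"hand":0.62},{"xyz":[0,0.6,0],"rotation":[0,0,0],"hand":0.62},{"xyz":[0,0.6,0],"rotation":[0,0,0],"hand":0.62},{"xyz":[0,0.6,-8],"rotation":[0,0,0],"hand":0.62},{"xyz":[0,0.6,-40],"rotation":[0,0,0],"hand":0.62},{"xyz":[0,0.6,-85],"rotation":[0,0,0],"hand":0.75},{"xyz":[0,0.6,-120],"rotation":[0,0,0],"hand":0.9},{"xyz":[0,0.6,-130],"rotation":[0,0,0],"hand":0.9}])

```text
time: 28.7
eef_pos: [0.6578, -0.06, 0.1184]
tool_rot: [3.137, -0.001, 1.3]
ft_force: [-0.3, 0.4, 0.5]
grip_width: 0.0766
```

Call:
send_rows(deltas=[{"xyz":[0,0,0],"rotation":[0,0,0],"hand":0.9}])

```text
time: 28.82
eef_pos: [0.6562, -0.0594, 0.1157]
tool_rot: [3.14, -0.001, 1.301]
ft_force: [-0.1, -0.2, -0.2]
grip_width: 0.0767
```

```bash
python3 look.py w21 wrist
python3 - <<'E'
from h import *
c=pickle.load(open("w21.pkl","rb")); W=cloud(c)
for nm,p,z in (("small",(0.6555,-0.0592),.017),("large",(0.6794,0.0256),.020)):
    u,v=proj(c,[*p,z]).round().astype(int); T=W[v-12:v+12,u-12:u+12].reshape(-1,3); A=np.c_[T[:,:2]-p,np.ones(len(T))]; ok=np.isfinite(T[:,2]); co=np.linalg.lstsq(A[ok],T[ok,2],rcond=None)[0]; print(nm,u,v,"z",np.nanmedian(T[:,2]).round(4),"tilt",co[:2].round(3))
for n in ("side0","scene0"):
    c=pickle.load(open(n+".pkl","rb")); W=cloud(c)
    m=(W[...,2]>0.070)&(W[...,2]<0.085)&(abs(W[...,0]-0.46)<.05)&(abs(W[...,1]-.01)<.05)
    I=c["frame"].astype(int); m&=~((I[...,2]-I[...,0])>30)
    print(n,"bottle cap",W[m].mean(0).round(4),m.sum())
E
python3 plan.py 0.473 0.009 0.12 1.8 0.6
```

```text
t28.88 [ 0.6555 -0.0591  0.1146] [-3.1409  0.      1.301 ] w0.0766 eye [0.6758 0.01   0.2792]
small 255 188 z 0.0177 tilt [-0.003 -0.004]
large 255 79 z 0.0207 tilt [-0.009 -0.001]
side0 bottle cap [0.4766 0.0113 0.0748] 113
scene0 bottle cap [0.4752 0.0092 0.0748] 98
from [ 0.6555 -0.0591  0.1146] [-3.141  0.     1.301] total [  17.  -194.1   -5.3] [ -0.   -0.  -28.6] norm 195.0
A end [  10. -116.   -3.] rot [ -0.   -0.  -28.6]
B in new axes [ 43.5 -65.2  -2.4]
```

View pics/w21.png

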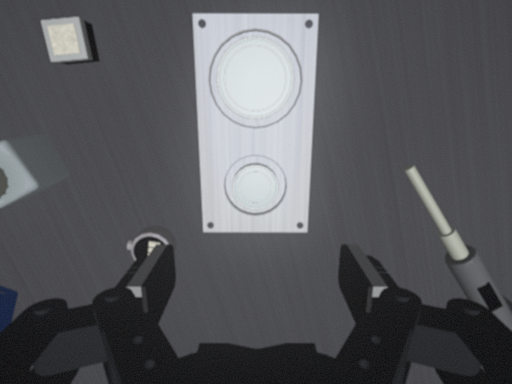

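```bash
python3 plan.py 0.476 0.0105 0.09 0.21 1.0
```

```text
from [ 0.6555 -0.0591  0.1146] [-3.141  0.     1.301] total [  19.2 -191.6   24.7] [-0.   0.  62.5] norm 193.0
A end [  19. -192.   25.] rot [-0.   0.  62.5]
B in new axes [ 0.5 -0.  -0.3]
```

Call:
send_rows(deltas=[{"xyz":[2,-20,0],"rotation":[0,0,8],"hand":0.95},{"xyz":[6,-60,2],"rotation":[0,0,18],"hand":0.95},{"xyz":[10,-105,8],"rotation":[0,0,28],"hand":0.95},{"xyz":[15,-150,15],"rotation":[0,0,38],"hand":0.95},{"xyz":[18,-180,22],"rotation":[0,0,48],"hand":0.95},{"xyz":[19,-190,25],"rotation":[0,0,57],"hand":0.95},{"xyz":[19,-192,25],"rotation":[0,0,62.5],"hand":0.95},{"xyz":[19,-192,25],"rotation":[0,0,62.5],"hand":0.95}])

```text
time: 29.88
eef_pos: [0.4749, 0.0102, 0.0892]
tool_rot: [3.141, 0.002, 0.211]
ft_force: [0.3, 1.3, -0.8]
grip_width: 0.0809
```

Call:
send_rows(deltas=[{"xyz":[0,0,0],"rotation":[0,0,0],"hand":0.95},{"xyz":[0,0,0],"rotation":[0,0,0],"hand":0.95}])

```text
time: 30.12
eef_pos: [0.476, 0.0099, 0.09]
tool_rot: [3.141, 0.0, 0.211]
ft_force: [0.2, -0.3, 0.6]
grip_width: 0.0811
```

```bash
python3 look.py w22 wrist
python3 - <<'E'
from ff import run
r=run("w22",{"bot":("bot",(0.476,0.0105,0.21),.035,.07)},"fw22")["bot"]
E
```

```text
t30.18 [0.476  0.01   0.0901] [3.1415 0.     0.2104] w0.0813 eye [0.5471 0.0249 0.2535]
bot [0.4741 0.0093 0.2035] 0.268
```

View pics/w22.png

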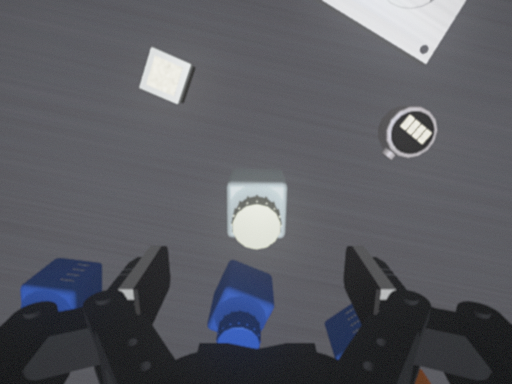

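View pics/fw22.png

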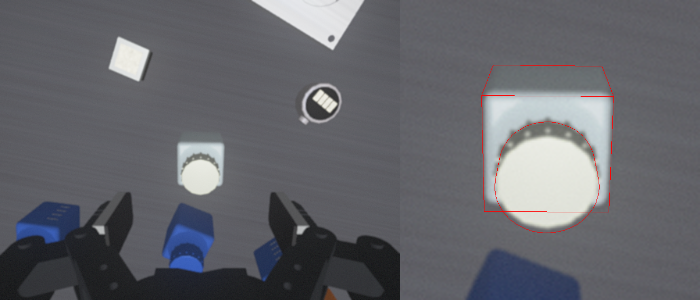

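Call:
send_rows(deltas=[{"xyz":[-1,0,20],"rotation":[0,0,0.4],"hand":0.95},{"xyz":[-2,0.3,48],"rotation":[0,0,0.4],"hand":0.95},{"xyz":[-2,0.3,74],"rotation":[0,0,0.4],"hand":0.95},{"xyz":[-2,0.3,88],"rotation":[0,0,0.4],"hand":0.9},{"xyz":[-2,0.3,93],"rotation":[0,0,0.4],"hand":0.7},{"xyz":[-2,0.3,93],"rotation":[0,0,0.4],"hand":0.4},{"xyz":[-2,0.3,93],"rotation":[0,0,0.4],"hand":0.2},{"xyz":[-2,0.3,93],"rotation":[0,0,0.4],"hand":0.2}], squeeze=35)

```text
time: 31.18
eef_pos: [0.4743, 0.0096, -0.0024]
tool_rot: [-3.141, -0.001, 0.203]
ft_force: [0.4, 1.2, 0.8]
grip_width: 0.0414
```

```bash
python3 look.py w23 wrist; python3 plan.py 0.5085 -0.382 0.11 0.505 0.6; python3 -c "
print(0)"
```

```text
t31.23 [ 0.4743  0.0096 -0.0024] [-3.1414e+00 -8.0000e-04  2.0320e-01] w0.0415 eye [0.5454 0.024  0.1611]
from [ 0.4743  0.0096 -0.0024] [-3.141e+00 -1.000e-03  2.030e-01] total [ -45.5  390.5 -112.5] [ -0.   -0.  -17.3] norm 393.0
A end [-27. 234. -67.] rot [ -0.   -0.  -17.3]
B in new axes [-64.2 143.9 -45.4]
0
```

```bash
python3 plan.py 0.45 -0.405 0.11 0.505 0.55; python3 -c "
from h import *
c=pickle.load(open('w23.pkl','rb')); W=cloud(c); T=(W-np.array([0.4743,0.0096,-0.0024]))@Rn.from_euler('xyz',[np.pi,0,0.2032]).as_matrix()*1000
m=(abs(T[...,0])<30)&(abs(T[...,1])<20)&(T[...,2]<-5)&(T[...,2]>-85)
q=T[m]
for lo in range(-85,0,8):
    a=q[(q[:,2]>=lo)&(q[:,2]<lo+8)]
    if len(a)>20: print(lo,len(a),'x',np.percentile(a[:,0],[2,50,98]).round(1),'y',np.percentile(a[:,1],[2,98]).round(1))
"
```

```text
from [ 0.4743  0.0096 -0.0024] [-3.141e+00 -1.000e-03  2.030e-01] total [-107.4  401.2 -112.5] [ -0.   -0.  -17.3] norm 415.0
A end [-59. 221. -62.] rot [ -0.   -0.  -17.3]
B in new axes [-99.8 157.6 -50.5]
-85 4286 x [-3.2  5.9 15.7] y [-13.1  13.6]
-77 1227 x [ 1.9 14.4 16.9] y [-14.7  14.8]
-69 758 x [ 7.1 14.7 17. ] y [-13.7  14.2]
-61 1915 x [ 0.4 14.1 19.4] y [-16.8  17.5]
-53 2772 x [-9.7 19.  22.5] y [-19.5  19.7]
-45 669 x [21.3 22.3 22.8] y [-18.6  19. ]
-37 557 x [21.3 22.3 22.8] y [-18.4  19.1]
-29 494 x [21.3 22.3 22.7] y [-18.7  19. ]
-21 410 x [21.4 22.2 22.7] y [-18.6  19.2]
-13 283 x [21.2 22.3 22.7] y [-18.4  19.1]
```

Call:
send_rows(deltas=[{"xyz":[0,0,-12],"rotation":[0,0,0],"hand":0.2},{"xyz":[0,0,-45],"rotation":[0,0,0],"hand":0.2},{"xyz":[-5,18,-85],"rotation":[0,0,-3],"hand":0.2},{"xyz":[-17,62,-112],"rotation":[0,0,-7],"hand":0.2},{"xyz":[-32,118,-112],"rotation":[0,0,-11],"hand":0.2},{"xyz":[-47,175,-112],"rotation":[0,0,-15],"hand":0.2},{"xyz":[-62,231,-112],"rotation":[0,0,-17.3],"hand":0.2},{"xyz":[-77,288,-112],"rotation":[0,0,-17.3],"hand":0.2}])

```text
time: 32.22
eef_pos: [0.4563, -0.2899, 0.11]
tool_rot: [3.141, -0.001, 0.505]
ft_force: [0.6, -0.3, -0.8]
grip_width: 0.0418
```

Call:
send_rows(deltas=[{"xyz":[-20,32,0],"rotation":[0,0,0],"hand":0.2},{"xyz":[-40,63,0],"rotation":[0,0,0],"hand":0.2},{"xyz":[-54,85,0],"rotation":[0,0,0],"hand":0.2},{"xyz":[-61,96,0],"rotation":[0,0,0],"hand":0.2},{"xyz":[-62.7,99,0],"rotation":[0,0,0],"hand":0.2},{"xyz":[-62.7,99,0],"rotation":[0,0,0],"hand":0.2},{"xyz":[-62.7,99,0],"rotation":[0,0,0],"hand":0.2}])

```text
time: 33.1
eef_pos: [0.4501, -0.4039, 0.1091]
tool_rot: [-3.141, -0.0, 0.506]
ft_force: [-0.2, 0.4, -0.5]
grip_width: 0.0414
```

```bash
python3 look.py w24 wrist
python3 - <<'E'
from fit import *
c=pickle.load(open("w24.pkl","rb"))
print(proj(c,[0.5082,-0.3824,0.02]))
W=cloud(c)
for p0 in ((0.5082,-0.3824,0.505),(0.512,-0.378,0.505),(0.504,-0.386,0.5)):
    x,f,d=fit("stand",p0,[c],.042,.02); print("sil",x.round(4),round(f,3),d[0][1])
# depth based: rim points
m=(abs(W[...,0]-0.508)<.06)&(abs(W[...,1]+.382)<.06)&(W[...,2]>0.014)&(W[...,2]<0.026)
P=W[m][:,:2]; r=cv2.minAreaRect((P*1000).astype(np.float32)); print("depth rim",m.sum(),r)
m2=(abs(W[...,0]-0.508)<.06)&(abs(W[...,1]+.382)<.06)&(W[...,2]>0.0)&(W[...,2]<0.012)
# color mask
I=c["frame"].astype(int); print("bg",np.median(I.reshape(-1,3),0))
E
python3 go.py
```

```text
t33.15 [ 0.4501 -0.404   0.1091] [-3.141e+00 -4.000e-04  5.062e-01] w0.0417 eye [ 0.5137 -0.3692  0.2725]
[268.17512054 115.80339538]
sil [ 0.5099 -0.3781  0.5078] 0.07 (np.int64(192), np.int64(31), np.int64(348), np.int64(191))
sil [ 0.51   -0.3783  0.507 ] 0.095 (np.int64(189), np.int64(23), np.int64(346), np.int64(185))
sil [ 0.51   -0.3783  0.5079] 0.051 (np.int64(194), np.int64(39), np.int64(349), np.int64(198))
depth rim 1947 ((509.77569580078125, -378.1178894042969), (65.37854766845703, 66.1781234741211), 29.02898597717285)
bg [86. 86. 91.]
t33.15 [ 0.4501 -0.404   0.1091] [-3.141e+00 -4.000e-04  5.062e-01] w0.0417 F [ 0.2  0.3 -0.1] q [ 0.07  0.59  0.77  1.86 -0.52  0.91  0.03]
```

Call:
send_rows(deltas=[{"xyz":[18,2,0],"rotation":[0,0,0],"hand":0.2},{"xyz":[44,4.5,5],"rotation":[0,0,0],"hand":0.2},{"xyz":[59,6,20],"rotation":[0,0,0],"hand":0.2},{"xyz":[63.6,6.4,42],"rotation":[0,0,0],"hand":0.2},{"xyz":[63.6,6.4,62],"rotation":[0,0,0],"hand":0.2},{"xyz":[63.6,6.4,75],"rotation":[0,0,0],"hand":0.2},{"xyz":[63.6,6.4,80],"rotation":[0,0,0],"hand":0.2},{"xyz":[63.6,6.4,80],"rotation":[0,0,0],"hand":0.2}])

```text
time: 34.15
eef_pos: [0.508, -0.3805, 0.0292]
tool_rot: [3.142, 0.0, 0.504]
ft_force: [0.0, -0.1, 0.7]
grip_width: 0.0417
```

```bash
python3 look.py w25 wrist
python3 - <<'E'
from h import *
from bench import ctrl
s=ctrl.observe(); R_=Rn.from_euler("xyz",s["tool_rot"]).as_matrix()
c=pickle.load(open("w25.pkl","rb")); W=cloud(c); T=(W-s["eef_pos"])@R_*1000
m=(abs(T[...,0])<30)&(abs(T[...,1])<20)&(T[...,2]<-5)&(T[...,2]>-85); q=T[m]
for lo in range(-50,0,12):
    a=q[(q[:,2]>=lo)&(q[:,2]<lo+12)]
    if len(a)>20: print(lo,len(a),'front x',np.percentile(a[:,0],[2,50,98]).round(1),'y',np.percentile(a[:,1],[2,98]).round(1))
# visible outer wall of the stand
m=(abs(W[...,0]-0.51)<.06)&(abs(W[...,1]+.378)<.06)&(W[...,2]>0.014)&(W[...,2]<0.024)
q=T[m]; print("rim in tool x",np.percentile(q[:,0],[1,50,99]).round(1),"y",np.percentile(q[:,1],[1,99]).round(1),len(q))
print("stand centre in tool",((np.array([0.5098,-0.3782,0])-s["eef_pos"])@R_*1000).round(1))
E
python3 go.py 0.5088,-0.3788,0.0008,0.5067
```

```text
t34.20 [ 0.5083 -0.3806  0.0296] [ 3.1409e+00 -2.0000e-04  5.0420e-01] w0.0414 eye [ 0.5717 -0.3458  0.1926]
-50 2014 front x [-10.5  21.3  22.4] y [-19.7  19.8]
-38 849 front x [21.  21.9 22.4] y [-18.8  19.2]
-26 669 front x [20.9 21.9 22.4] y [-18.7  19. ]
-14 349 front x [20.9 21.9 22.3] y [-18.7  19. ]
rim in tool x [-3.7 31.7 35.7] y [-34.2  31.2] 2047
stand centre in tool [ 2.4 -1.4 29.6]
t34.20 [ 0.5083 -0.3806  0.0296] [ 3.1409e+00 -2.0000e-04  5.0420e-01] w0.0414 F [ 0.3 -0.2 -0.8] q [ 0.07  0.74  0.68  1.82 -0.62  0.81  0.  ]
0.5088,-0.3788,0.0008,0.5067 xyz [1.3, -1.3, 28.8] rot [0.0, -0.0, -0.1] rows 1.0 1.0
```

Call:
send_rows(deltas=[{"xyz":[1.3,-1.3,2],"rotation":[0,0,0],"hand":0.2},{"xyz":[1.3,-1.3,9],"rotation":[0,0,0],"hand":0.2},{"xyz":[1.3,-1.3,16],"rotation":[0,0,0],"hand":0.2},{"xyz":[1.3,-1.3,21.5],"rotation":[0,0,0],"hand":0.2},{"xyz":[1.3,-1.3,25],"rotation":[0,0,0],"hand":0.2},{"xyz":[1.3,-1.3,27.5],"rotation":[0,0,0],"hand":0.2},{"xyz":[1.3,-1.3,28.6],"rotation":[0,0,0],"hand":0.2},{"xyz":[1.3,-1.3,28.6],"rotation":[0,0,0],"hand":0.2}])

```text
time: 35.2
eef_pos: [0.509, -0.3783, 0.0007]
tool_rot: [3.141, -0.0, 0.505]
ft_force: [0.2, -0.4, -0.3]
grip_width: 0.0415
```

```bash
python3 go.py 0.5088,-0.3788,0.0006,0.5067
```

```text
t35.20 [ 0.509  -0.3783  0.0007] [ 3.1413e+00 -2.0000e-04  5.0480e-01] w0.0415 F [ 0.2 -0.4 -0.3] q [ 0.09  0.77  0.65  1.83 -0.65  0.77  0.02]
0.5088,-0.3788,0.0006,0.5067 xyz [-0.4, 0.3, 0.1] rot [0.0, -0.0, -0.1] rows 1.0 1.0
```

Call:
send_rows(deltas=[{"xyz":[0,0,0.6],"rotation":[0,0,0],"hand":0.2},{"xyz":[0,0,1],"rotation":[0,0,0],"hand":0.2},{"xyz":[0,0,1],"rotation":[0,0,0],"hand":0.2}])

```text
time: 35.58
eef_pos: [0.509, -0.3784, 0.0007]
tool_rot: [3.142, -0.001, 0.505]
ft_force: [-2.0, 1.6, 8.6]
grip_width: 0.0413
```

Call:
send_rows(deltas=[{"xyz":[0,0,0.5],"rotation":[0,0,0],"hand":0.65},{"xyz":[0,0,0.5],"rotation":[0,0,0],"hand":0.65},{"xyz":[0,0,0.5],"rotation":[0,0,0],"hand":0.65},{"xyz":[0,0,-6],"rotation":[0,0,0],"hand":0.65},{"xyz":[0,0,-25],"rotation":[0,0,0],"hand":0.65},{"xyz":[0,0,-60],"rotation":[0,0,0],"hand":0.65},{"xyz":[0,0,-105],"rotation":[0,0,0],"hand":0.65},{"xyz":[0,0,-140],"rotation":[0,0,0],"hand":0.65}])

```text
time: 36.58
eef_pos: [0.5092, -0.3789, 0.1429]
tool_rot: [3.139, -0.001, 0.504]
ft_force: [-0.2, -0.2, 1.2]
grip_width: 0.0555
```

Call:
send_rows(deltas=[{"xyz":[-30,0,-15],"rotation":[0,0,0],"hand":0.65},{"xyz":[-60,0,-20],"rotation":[0,0,0],"hand":0.65},{"xyz":[-60,0,-20],"rotation":[0,0,0],"hand":0.65},{"xyz":[-60,0,-20],"rotation":[0,0,0],"hand":0.65}])

```text
time: 37.08
eef_pos: [0.4561, -0.4071, 0.1596]
tool_rot: [-3.141, -0.0, 0.504]
ft_force: [0.9, 0.4, 0.3]
grip_width: 0.0554
```

```bash
python3 look.py w26 wrist; python3 look.py sc26 scene; python3 look.py sd26 side
python3 - <<'E'
from fit import *
c=pickle.load(open("w26.pkl","rb"))
W=cloud(c)
print("rng uv of stand",proj(c,[0.5098,-0.3782,0.02]),proj(c,[0.5098,-0.3782,0.079]))
m=(abs(W[...,0]-0.51)<.05)&(abs(W[...,1]+.378)<.05)
z=W[...,2]
cap=m&(z>0.073)&(z<0.085); P=W[cap]; print("cap",cap.sum(),P.mean(0).round(4),cv2.minEnclosingCircle((P[:,:2]*1000).astype(np.float32)))
A=np.c_[P[:,:2]-P[:,:2].mean(0),np.ones(len(P))]; print("cap plane",np.linalg.lstsq(A,P[:,2],rcond=None)[0].round(4))
body=m&(z>0.044)&(z<0.056); P=W[body]; print("shoulder",body.sum(),P.mean(0).round(4),cv2.minAreaRect((P[:,:2]*1000).astype(np.float32)))
# compare before/after in fixed cams
for a,b in (("scene0","sc26"),("side0","sd26")):
    A_,B_=[pickle.load(open(n+".pkl","rb")) for n in (a,b)]
    WA,WB=cloud(A_),cloud(B_)
    for nm,p,h,r in (("tray fA",(0.5356,0.4258),.028,.05),("tray fB",(0.5026,0.3574),.028,.05),("dL",(0.6794,0.0256),.02,.03),("dS",(0.6555,-0.0592),.017,.02),("bot",(0.5098,-0.3782),.079,.03),("cnt",(0.548,-0.09),.022,.03),("gb",(0.551,0.0885),.021,.03)):
        o=[]
        for Wx in (WA,WB):
            mm=(abs(Wx[...,0]-p[0])<r)&(abs(Wx[...,1]-p[1])<r)&(Wx[...,2]>0.004)
            o.append((int(mm.sum()),Wx[mm].mean(0).round(4).tolist() if mm.sum() else None,np.percentile(Wx[mm][:,2],95).round(4) if mm.sum() else None))
        print(b,nm,o)
E
```

```text
t37.12 [ 0.4567 -0.4067  0.1594] [-3.1409e+00 -3.0000e-04  5.0550e-01] w0.0558 eye [ 0.5197 -0.3725  0.3231]
t37.17 [ 0.4569 -0.4065  0.1592] [-3.1408e+00 -1.0000e-04  5.0610e-01] w0.0556 eye [ 1.0208 -0.4559  1.0735]
t37.23 [ 0.457  -0.4065  0.1592] [-3.1409e+00  1.0000e-04  5.0630e-01] w0.0556 eye [0.3773 0.5591 0.6447]
rng uv of stand [256.82152081 113.57300906] [256.86838142 116.63096549]
cap 1260 [ 0.5103 -0.378   0.0796] ((510.1339111328125, -378.2738037109375), 15.598575592041016)
cap plane [ 0.0003 -0.002   0.0796]
shoulder 1174 [ 0.5117 -0.3773  0.0518] ((510.07305908203125, -378.1633605957031), (41.090919494628906, 42.060855865478516), 28.841968536376953)
sc26 tray fA [(312, [0.53, 0.4153, 0.0072], np.float64(0.0122)), (604, [0.5319, 0.4153, 0.0186], np.float64(0.0294))]
sc26 tray fB [(315, [0.5084, 0.3658, 0.0075], np.float64(0.0123)), (668, [0.5078, 0.3605, 0.0181], np.float64(0.0292))]
sc26 dL [(171, [0.6821, 0.0257, 0.0058], np.float64(0.009)), (486, [0.6799, 0.023, 0.0173], np.float64(0.0223))]
sc26 dS [(76, [0.6545, -0.0605, 0.0055], np.float64(0.0074)), (225, [0.6562
[... 504 characters left out ...]
8))]
sd26 tray fB [(690, [0.5151, 0.3696, 0.0082], np.float64(0.0105)), (2031, [0.5032, 0.3653, 0.0199], np.float64(0.0283))]
sd26 dL [(131, [0.6798, 0.0266, 0.0052], np.float64(0.009)), (454, [0.6778, 0.0298, 0.0171], np.float64(0.0211))]
sd26 dS [(51, [0.6564, -0.0595, 0.0048], np.float64(0.006)), (168, [0.6554, -0.0563, 0.0146], np.float64(0.0177))]
sd26 bot [(118, [0.5078, -0.3814, 0.0117], np.float64(0.0204)), (510, [0.504, -0.3707, 0.1095], np.float64(0.3496))]
sd26 cnt [(170, [0.5489, -0.085, 0.0168], np.float64(0.0216)), (170, [0.5486, -0.0847, 0.0169], np.float64(0.0219))]
sd26 gb [(197, [0.55, 0.0932, 0.0175], np.float64(0.022)), (194, [0.5502, 0.0931, 0.0175], np.float64(0.0219))]
```

```bash
python3 - <<'E'
from h import *
t=np.array([0.5191,0.3917]); a=-0.450; X=np.array([np.cos(a),np.sin(a)]); Y=np.array([-np.sin(a),np.cos(a)])
for n in ("w12","sd26","sc26"):
    c=pickle.load(open(n+".pkl","rb")); W=cloud(c); L=np.stack([(W[...,:2]-t)@X,(W[...,:2]-t)@Y,W[...,2]],-1)*1000
    for nm,y0 in (("+",38),("-",-38)):
        m=(L[...,2]>22)&(L[...,2]<34)&(abs(L[...,1]-y0)<26)&(L[...,0]>-56)&(L[...,0]<12)
        P=L[m]; 
        if len(P)<30: print(n,nm,len(P)); continue
        A=np.c_[P[:,:2]-P[:,:2].mean(0),np.ones(len(P))]; co=np.linalg.lstsq(A,P[:,2],rcond=None)[0]
        print(n,nm,len(P),"plane",co.round(3),"x",np.percentile(P[:,0],[1,99]).round(1),"y",np.percentile(P[:,1],[1,99]).round(1))
for n in ("sd26","sc26"):
    c=pickle.load(open(n+".pkl","rb")); W=cloud(c); I=c["frame"].astype(int)
    m=(((I[...,2]-I[...,0])>40)|((I[...,0]-I[...,2])>60))&(W[...,2]>0.069)&(W[...,2]<0.09)&(W[...,0]<0.5)&(W[...,0]>0.2)
    nn,lab,st,ce=cv2.connectedComponentsWithStats(m.astype(np.uint8))
    print(n,[W[lab==i].mean(0).round(4).tolist() for i in range(1,nn) if st[i,4]>8])
E
python3 go.py
```

```text
w12 + 3878 plane [-1.0000e-03  1.7000e-02  2.8377e+01] x [-46.1  11.3] y [15.8 57.4]
w12 - 3755 plane [-0.0000e+00  1.0000e-03  2.8521e+01] x [-45.2  11.4] y [-59.4 -17.6]
sd26 + 86 plane [-0.104  0.074 26.624] x [-9.  11.6] y [15.7 31.3]
sd26 - 896 plane [ 7.0000e-03 -4.0000e-03  2.6744e+01] x [-43.8  10.7] y [-59.8 -17.7]
sc26 + 220 plane [-1.600e-02 -1.000e-03  2.673e+01] x [-46.5  11.7] y [14.7 57.1]
sc26 - 227 plane [0.0000e+00 2.1000e-02 2.6683e+01] x [-47.1  10.9] y [-61.  -18.3]
sd26 [[0.3081, -0.1828, 0.0745], [0.3695, -0.1045, 0.0749], [0.3895, 0.0053, 0.0746], [0.3639, 0.1494, 0.0745]]
sc26 [[0.3622, 0.1474, 0.0749], [0.3882, 0.0032, 0.0747], [0.368, -0.1069, 0.0749], [0.3061, -0.1849, 0.075]]
t37.23 [ 0.457  -0.4065  0.1592] [-3.1409e+00  1.0000e-04  5.0630e-01] w0.0556 F [-0.5 -0.2 -0.3] q [ 0.04  0.55  0.82  1.8  -0.47  1.   -0.01]
```

All checks agree, so I'm handing the job in. Both flasks are flat and inside their lanes, the dishes are flat, the bottle is upright in its stand, and the bystanders and look-alikes have not moved.

```bash
python3 -c "
from bench import ctrl
print(ctrl.finish_job()); s=ctrl.observe(); print(s['time'],s['eef_pos'])"
```

```text
the job is handed in; nothing more can be done
None
the job is handed in; nothing more can be done
```

All five vessels are in their carriers and the job is handed in, at about 37 s on the robot clock. I placed them in this order: the flask from the robot's left, the flask from its right, the large dish, the small dish, then the square bottle. Each one was lowered until it touched the carrier floor before I let go.

**Last checks:**
- **Flasks:** both lie flat, one in each lane, with body tops at about 28 mm (wrist camera). The far flask is centred in its lane, the nearer one about 0.5 mm off.
- **Dishes:** both sit level in the recess for their size, within about 1 mm of centre. Their tops are at 20.7 and 17.7 mm, against 20 and 17 expected.
- **Bottle:** it stands upright and centred in its stand. The cap top is at 79.6 mm, against 79 expected.
- **Left alone:** the counter, the cover-glass box and the blue and orange bottles read the same as at the start, to within about 1 mm.
- **Robot:** the gripper was clear of everything at hand-in. The highest wrist force I saw was about 9 N, well under the limit.

**What disagreed:**
- **Fingertips:** all three cameras put them about 25–35 mm behind the reported TCP, not 17 mm ahead as stated. I used the camera values, and the heights at contact confirmed them.
- **Fixed cameras:** the scene and side cameras differed by up to about 8 mm in position, so I took grasp and placing positions from wrist pictures with the arm still.
- **Pictures:** the limit of 40 viewed pictures ran out just after I gripped the bottle. Its placing and the final checks therefore rest on camera depth and fits, not on viewed pictures.

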